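Load two filament spools on the holder's axle

ROBOT

A 6-joint arm with a two-finger parallel gripper is mounted at the origin on the work surface. World frame = base frame: x ahead of the robot, y to its left, z up, the work surface at z = 0. Lengths are in m, angles in degrees, forces in N, time in s.
With the tool pointing down it reaches from about 0.375 to 0.9 m from the base axis. Payload 3.1 kg.
Tool frame: the origin (TCP) lies on the centre line of the jaws, within the pads' length; the fingertips stand 17 mm ahead of it and the grasp point (between the pads) lies 2 mm behind it; z points along the fingers, y is the line along which they close (so a half turn about z gives the same grasp; the last joint's range is limited). The gripper opens to 87 mm and grips with 3 to 60 N. Pads are 19 mm wide; open, the fingers measure 117 mm over their backs; the gripper's body (75 mm by 190 mm) begins 51 mm behind the grasp point.
Start: joints at [-86.431, 30.224, 82.088, -0, 67.689, -10.227], TCP at [0.149, -0.607, 0.24] pointing down, gripper open.
Joint ranges: [-176.69, 176.69], [-43.24, 126.21], [12.49, 139.97], [-82, 262], [0, 151.66], [-163.58, 163.58]. Speed limits (degrees/s): [159.86, 159.86, 180, 180, 180, 180].

INTERFACE

Orientations are given as a 3x3 rotation matrix whose columns are the frame's x, y, z axes.
In Python, from rig import bot, imaging, finder gives the robot as it stands. The module is installed in compiled form; this text tells all that it offers.
- The arm moves only by the tool play_rows, never from a script. Its argument "motion" is a list that holds one entry, the list of rows, each a list of 6 numbers: the shift along the tool's x, y, z in parts of the range, where 1.0 means 0.8 m, then the turn, a rotation vector about the tool's x, y, z in shares of 60 degrees (1.0 is 60 degrees). In form: [[[dx, dy, dz, wx, wy, wz], ...]]. A call has 1 to 8 rows; each row is the pose to reach, as a shift and turn from the pose commanded when the call began, along the tool's axes at that moment; what a row does not reach only later rows make up. A row lasts 1/12 s, in which the tool goes at most 41.7 mm and 7.16 degrees, less where a joint would pass 70% of its speed; a pose out of reach is approached as far as the arm can. No shift or turn number may pass 1 either way. A call with a gripper value outside its range is refused whole. "fingers" is the finger opening in m, from 0 to 0.087, set as the call begins (left out, the last holds). The fingers move at their own pace and stop on an object; the grip force is fixed at half the most. Time passes only in rows, so rows that repeat a pose let the fingers close. It gives the time, the measured TCP pose, the force, the opening and the grip force at its end, in the units of the state.
- bot.read_state(): the state, without advancing time (a new reading comes with each control period).
- imaging.capture(name): name is "scene" or "top" or "wrist"; returns a dict with "frame" (420x560x3 uint8, red, green, blue), "camera_matrix" (3x3 intrinsics, pixels), "k1" (the pictures are not rectified: a ray, as slopes to the right and down, at radius r is drawn at 1 + k1 r^2 times it, then the intrinsics apply), "R" (3x3) and "t" (3): a world point X has camera coordinates R X + t. Camera axes: x right, y down, z forward; pixel columns grow to the right and rows downward; lengths in m; the calibration is good to about 2 mm. A picture is of the moment at which its call begins. There is no depth.
- bot.hand_in(): hands the job in; it is judged then, once.
Trained networks look in the newest picture that a camera, given by its name, has taken for a name from the list of things; names that differ only in an ending like _2 or _b are one class to them, and where a whole thing is asked for, a point or a joint stands for the part that bears it (a point fixed in the world has none). Each returns a list of dicts, best first, with "confidence" (0 to 1); they miss things now and then, are a little off and sometimes report something else, mostly with a low value. They report only what shows in the picture. A call takes as long as a camera call. They do not tell look-alikes from the thing itself.
- finder.recognise(camera, name): "at" ([x, y, z] in m, in world coordinates, good to about 4 mm: the middle of the surface that is visible of it).
- finder.outline_of(camera, name): "pixels" (420x560 bool, what is visible of it).
The state is a dict: "time_s": time; "joint_positions": joint angles; "qvel": joint speeds; "tau": joint torques, N m; "position": TCP position; "tcp_rot": TCP orientation; "force": force on the tool from outside, world axes, zero at the start; "moment": the same for the moment, N m; "opening": opening from 0.0 (shut) to 1.0 (fully open); "grasp_force": force on a finger pad.
Only numpy, scipy, OpenCV 4.12 (cv2) and the standard library are available. Lean on these libraries where they do the work, as an engineer would, in place of code of your own. Each camera call takes 0.05 s, during which the arm holds its last target. There are 200 camera calls.

TASK

Take the empty axle off the spool holder by its handle, thread it through both spools standing on the rack, and push until the spools are packed between the axle's collar and the sprung end stop and the springs give under a push of about 8 newtons (never more than 20 on a spool). Then lift the two spools off the rack together on the axle, lay the loaded axle back in both forks of the holder, neck in the same fork as before, and let go; do not touch the spools with the fingers, and leave the other things on the desk alone.

Things in the scene. Friction and masses are not known exactly. Their poses are not given: they have to be found in the camera images.
- axle: Steel spool axle, 210 mm long, about 130 g, lying level in the holder's forks. Origin on its centre line, mid-neck; +y runs along it to the handle end, z up. Along y: handle +10 to +75 mm; neck, 12 mm diameter, -10 to +10 mm (lies in a fork); collar, 30 mm diameter, -15 to -10 mm; rod, 12 mm diameter, -15 to -123 mm; nose tapering to 5 mm at -135 mm.
- grip (a point): Middle of the axle's handle, a grey block 16 mm wide (x), 65 mm long (y), 20 mm high (z): on the centre line, 45 mm from the axle's origin. Grip it from above across its 16 mm; a firm grip (80 N or more) keeps the loaded axle from tilting in the fingers.
- collar (a point): Centre of the collar's face that pushes the spools, 15 mm from the axle's origin towards the nose.
- nose (a point): Tip of the axle's nose, 135 mm from the axle's origin, away from the handle.
- spool1: Small black filament spool with orange filament, 80 mm diameter, 32 mm wide along its axis y, bore 15 mm diameter right through; stands on its rim on the rack, on either of two places. Origin in the middle of the bore. 60 to 115 g. It slides along the rack when pushed, so a nose that misses the bore shoves or tips it.
- spool2: The second spool, same as spool1 in every way, on the other place on the rack.
- rack: Light-grey rack fixed to the desk, base 80 x 240 x 10 mm, with two sloping boards along its y (tops at most 30 mm up) on which the spools stand, free to slide along y. Origin on the desk under the spools' common axis. The spools start at about y = +45 and -5 mm (each up to 6 mm off). The axle enters from the +y end, handle on the +y side, moving to -y.
- axis_mid (a point): Point of the rack on the common axis of the standing spools, 58 mm straight above the rack's origin; its y axis is the threading line (the axle goes towards -y).
- stop_zone (a point): Middle of the zone on the spools' axis where the adjustable end stop's pads may be: 67.5 mm to -y of axis_mid. The pad faces stand up to 18 mm to either side of it along y; the true place changes and is not measured: feel for it. Sprung: give from about 3 N, then 1.1 N per mm, bottom hard after 11 mm. Its two posts (85 mm high) leave a 36 mm gap, open above, for the nose.
- holder: Aluminium spool holder fixed to the desk: base 90 x 150 x 8 mm, two upright fork plates 8 mm thick with V mouths (45 degree faces, about 30 mm wide at the top, reaching about 15 mm above the seated axle's centre line). Origin on the desk at the middle of the base; the forks stand 52.5 mm to either side along its y.
- seat (a point): Where the axle's origin (mid-neck) lies when seated: in the holder's +y fork, 78 mm above the desk, handle towards the holder's +y. The neck has 6 mm of play either way along y.
- seat_far (a point): Centre of the axle's rod when seated in the holder's -y fork, 78 mm above the desk, 105 mm from point seat.
- glue: Bystander: glue jar, 30 mm diameter, 95 mm high, standing; leave alone. Origin at the middle of its underside.
- driver: Bystander: screwdriver lying on the desk; leave alone.
- figure: Bystander: white printed figure, 60 mm diameter, 90 mm high, standing; leave alone. Origin at the middle of its underside.
Mind the look-alikes: they are no part of the job. Leave any black look-alike of the axle alone.

How it is judged:
By the outcome, as a careful person would: the job done as asked, in the order asked, and still so for the second after the job is handed in, with the robot touching nothing.
It also fails if it takes over 72 s, if anything falls off the work surface, if the arm or the gripper's body presses on something with over 40 N, if the wrist force passes 120 N, or if a joint passes its speed limit or range.

## Working session

There is one attempt and no reset: what is moved stays moved. The work goes in short steps, Python scripts to look and compute and a tool call to move; the robot and the scene stay as the last step left them, time stands still between calls to the robot, and variables do not carry over. Pictures are saved under pics/ and viewed, at most 10 in all, crops included, and the job is handed in when it is done.

Besides the shell and the picture viewer there is one more tool, called after "Emit:" by a JSON object that holds its "api" and its "payload". play_rows: Moves the arm, as the interface text tells. Its arguments: {"type":"object","properties":{"motion":{"type":"array"},"fingers":{"type":"number"}},"required":["motion"]}

```bash
mkdir -p pics; cat > h.py <<'E'
import numpy as np, cv2
from rig import bot, imaging, finder
def snap(c,fn=None):
    d=imaging.capture(c)
    if fn: cv2.imwrite('pics/'+fn,d['frame'][:,:,::-1])
    return d
def proj(d,X):
    X=np.atleast_2d(X); c=X@np.array(d['R']).T+np.array(d['t']); s=c[:,:2]/c[:,2:]
    r2=(s**2).sum(1,keepdims=True); s=s*(1+d['k1']*r2); K=np.array(d['camera_matrix'])
    return s@K[:2,:2].T+K[:2,2]
def ray(d,uv):
    K=np.array(d['camera_matrix']); p=(np.atleast_2d(uv)-K[:2,2])/np.diag(K)[:2]; s=p.copy()
    for _ in range(20): s=p/(1+d['k1']*(s**2).sum(1,keepdims=True))
    R=np.array(d['R']); v=np.c_[s,np.ones(len(s))]@R; return -R.T@np.array(d['t']),v
def atz(d,uv,z):
    o,v=ray(d,uv); return o+v*((z-o[2])/v[:,2:])
E
python3 - <<'E'
from h import *
np.set_printoptions(precision=4,suppress=True)
for c in('scene','top'):
    d=snap(c,c+'0.png'); o,v=ray(d,[280,210]); print(c,o,v,d['k1'],d['camera_matrix'][0][0])
    for n in('axle','grip','spool1','rack','holder','glue','driver','figure'):
        for r in finder.recognise(c,n)[:4]: print(n,np.array(r['at']),round(r['confidence'],2),proj(d,r['at']).round()[0])
print(bot.read_state())
E
```

```text
scene [1.0212 0.6898 0.863 ] [[-0.4202 -0.6141 -0.6682]] -0.05541617471889443 516.2342386170783
axle [0.6696 0.073  0.0886] 0.97 [250. 260.]
axle [0.3404 0.1827 0.0209] 0.8 [401. 253.]
axle [ 0.7432 -0.2295  0.0225] 0.74 [160. 213.]
grip [ 0.7446 -0.2256  0.0213] 0.98 [160. 214.]
grip [0.6711 0.0732 0.0862] 0.69 [249. 262.]
grip [0.3424 0.1776 0.0183] 0.6 [399. 252.]
spool1 [ 0.5213 -0.1472  0.0881] 0.69 [256. 179.]
spool1 [ 0.5102 -0.0889  0.0723] 0.58 [273. 195.]
spool1 [ 0.5269 -0.1107  0.0114] 0.49 [262. 212.]
rack [ 0.5306 -0.1109  0.013 ] 0.8 [261. 212.]
holder [0.6792 0.0215 0.0101] 0.94 [235. 272.]
holder [ 0.5296 -0.1093  0.0106] 0.26 [261. 213.]
glue [ 0.6666 -0.3831  0.0521] 0.85 [162. 161.]
driver [0.6722 0.0226 0.0094] 0.68 [238. 271.]
driver [0.5731 0.2925 0.0217] 0.67 [353. 335.]
figure [0.7098 0.338  0.0546] 0.74 [310. 379.]
top [ 0.4531 -0.0338  1.2886] [[ 0.08    0.0017 -0.9968]] -0.1842505703415736 536.3669729503129
axle [0.3425 0.1625 0.0232] 0.82 [198. 300.]
axle [0.6654 0.0635 0.0832] 0.71 [238. 160.]
axle [ 0.7266 -0.2244  0.0236] 0.61 [360. 138.]
axle [ 0.4973
[... 370 characters left out ...]
der [0.6605 0.0156 0.0044] 0.69 [260. 167.]
glue [ 0.6507 -0.3836  0.0849] 0.72 [433. 165.]
driver [0.5674 0.287  0.0208] 0.69 [147. 206.]
{'time_s': 0.9, 'joint_positions': array([-86.4325,  30.223 ,  82.09  ,  -0.0014,  67.6883, -10.2258]), 'qvel': array([ 0.0824, -0.0431, -0.0255,  0.0606, -0.083 ,  0.0581]), 'tau': array([ -0.0016, -44.0007, -17.6985,   0.0635,   0.0502,  -0.    ]), 'position': array([ 0.149 , -0.6069,  0.2395]), 'tcp_rot': array([[ 0.9712,  0.2384, -0.    ],
       [ 0.2384, -0.9712,  0.    ],
       [-0.    , -0.    , -1.    ]]), 'force': array([ 0.0433, -0.679 , -0.1457]), 'moment': array([-0.0633,  0.0113, -0.0354]), 'grasp_force': 0.0, 'opening': 1.0009785149000692}
```

View pics/scene0.png

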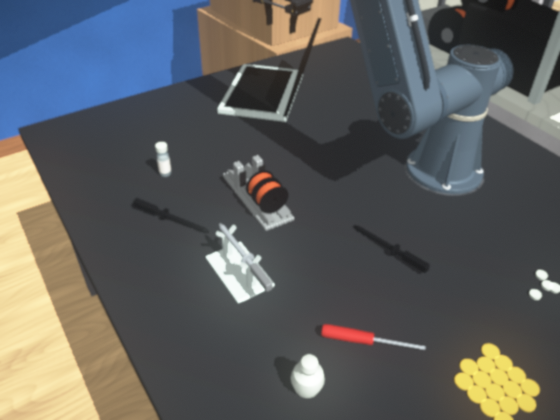

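View pics/top0.png

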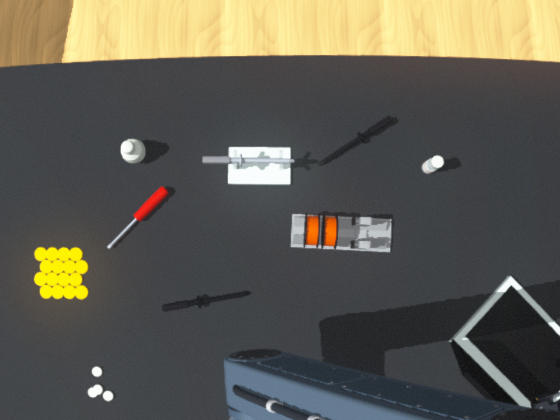

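Candidates for the axle: the grey one in the holder, scene (250,260) / top (240,160). The black look-alikes are at scene (175,213) / top (360,138) and scene (395,250) / top (205,300). I choose the grey one. The spools are at top (321,230), the rack at (341,233) and its stop at about (370,232), on the -y side. Next I move the wrist camera over the holder.

Units first: shifts go in shares of 0.8 m and turns go in shares of 60 degrees. So 0.218 m / 0.8 = 0.2725, -0.176 m / 0.8 = -0.22, -38 degrees / 60 = -0.6333.

Emit:
{"api": "play_rows", "payload": {"motion": [[[0.2725, -0.22, -0.0375, 0, 0, -0.6333], [0.2725, -0.22, -0.0375, 0, 0, -0.6333], [0.2725, -0.22, -0.0375, 0, 0, -0.6333], [0.2725, -0.22, -0.0375, 0, 0, -0.6333], [0.2725, -0.22, -0.0375, 0, 0, -0.6333], [0.2725, -0.22, -0.0375, 0, 0, -0.6333], [0.2725, -0.22, -0.0375, 0, 0, -0.6333], [0.2725, -0.22, -0.0375, 0, 0, -0.6333]]]}}

```text
time_s: 1.57
position: [0.3213, -0.3787, 0.2703]
tcp_rot: [[0.614, 0.789, 0.001], [0.789, -0.614, 0.003], [0.003, -0.001, -1.0]]
force: [0.0, 0.2, -1.0]
opening: 1.001
grasp_force: 0.0
```

```bash
cat >> h.py <<'E'
from scipy.spatial.transform import Rotation as Ro
np.set_printoptions(precision=4,suppress=True)
def Rdown(yaw):  # tool x at yaw deg, z down
    a=np.radians(yaw); x=np.array([np.cos(a),np.sin(a),0]); z=np.array([0,0,-1.]); return np.c_[x,np.cross(z,x),z]
def goal(p,R):
    s=bot.read_state(); A=np.array(s['tcp_rot'])
    print('at',s['position'],'move',A.T@(np.array(p)-s['position']),Ro.from_matrix(A.T@R).as_rotvec(degrees=True),'t',s['time_s'],'F',s['force'])
E
python3 - <<'E'
from h import *
goal([.62,.03,.32],Rdown(90))
E
```

```text
at [ 0.3213 -0.3787  0.2703] move [ 0.5061 -0.0154 -0.0482] [  0.0231  -0.1724 -37.8988] t 1.5667 F [ 0.0403  0.2439 -0.9913]
```

Converted, 0.3 m / 0.8 = 0.375, -0.03 m / 0.8 = -0.0375, -38 degrees / 60 = -0.6333.

Emit:
{"api": "play_rows", "payload": {"motion": [[[0.375, -0.0125, -0.0375, 0, 0, -0.6333], [0.375, -0.0125, -0.0375, 0, 0, -0.6333], [0.375, -0.0125, -0.0375, 0, 0, -0.6333], [0.375, -0.0125, -0.0375, 0, 0, -0.6333], [0.375, -0.0125, -0.0375, 0, 0, -0.6333], [0.375, -0.0125, -0.0375, 0, 0, -0.6333], [0.375, -0.0125, -0.0375, 0, 0, -0.6333], [0.375, -0.0125, -0.0375, 0, 0, -0.6333]]]}}

```text
time_s: 2.23
position: [0.4995, -0.1384, 0.3005]
tcp_rot: [[-0.001, 1.0, 0.004], [1.0, 0.001, 0.001], [0.001, 0.004, -1.0]]
force: [0.7, -0.9, -0.0]
opening: 1.002
grasp_force: 0.0
```

Converted, 0.17 m / 0.8 = 0.2125, 0.11 m / 0.8 = 0.1375.

Emit:
{"api": "play_rows", "payload": {"motion": [[[0.2125, 0.1375, -0.025, 0, 0, 0], [0.2125, 0.1375, -0.025, 0, 0, 0], [0.2125, 0.1375, -0.025, 0, 0, 0], [0.2125, 0.1375, -0.025, 0, 0, 0], [0.2125, 0.1375, -0.025, 0, 0, 0], [0.2125, 0.1375, -0.025, 0, 0, 0], [0.2125, 0.1375, -0.025, 0, 0, 0], [0.2125, 0.1375, -0.025, 0, 0, 0]]]}}

```text
time_s: 2.9
position: [0.6067, 0.0266, 0.319]
tcp_rot: [[0.004, 1.0, -0.001], [1.0, -0.004, -0.001], [-0.001, -0.001, -1.0]]
force: [-0.7, 0.4, 0.1]
opening: 1.001
grasp_force: 0.0
```

```bash
python3 - <<'E'
from h import *
d=snap('wrist','w1.png'); o,v=ray(d,[280,210]); print(o,v,d['k1'],d['camera_matrix'][0][0])
for n in('axle','grip','collar','nose','holder','spool1','rack'):
    for r in finder.recognise('wrist',n)[:3]: print(n,np.array(r['at']),round(r['confidence'],2),proj(d,r['at']).round()[0])
goal([.66,.05,.2],Rdown(90))
E
```

```text
[0.6071 0.0973 0.4638] [[ 0.0051 -0.2654 -0.9642]] -0.04802377349399551 303.6332972492752
axle [0.6707 0.0671 0.0794] 0.76 [329. 152.]
axle [ 0.7124 -0.1893  0.0136] 0.74 [341. 303.]
axle [0.3368 0.1785 0.0199] 0.67 [83. 70.]
grip [0.3423 0.177  0.0162] 0.85 [89. 71.]
grip [0.6633 0.0675 0.0816] 0.57 [323. 151.]
grip [ 0.7115 -0.188   0.0123] 0.52 [341. 302.]
collar [0.343  0.1785 0.0196] 0.88 [88. 69.]
collar [ 0.712  -0.1937  0.0135] 0.61 [341. 305.]
collar [0.6607 0.0668 0.0839] 0.58 [322. 152.]
nose [0.3418 0.177  0.0241] 0.9 [85. 70.]
nose [ 0.7117 -0.1911  0.0148] 0.64 [341. 304.]
nose [0.6648 0.0664 0.0884] 0.62 [325. 153.]
holder [0.6554 0.0189 0.0075] 0.82 [310. 180.]
holder [ 0.5188 -0.0943  0.0502] 0.6 [219. 261.]
spool1 [ 0.509  -0.1432  0.0847] 0.87 [210. 303.]
spool1 [ 0.5169 -0.0916  0.0492] 0.8 [218. 259.]
rack [ 0.5199 -0.0771  0.0057] 0.65 [224. 239.]
at [0.6069 0.0267 0.3197] move [0.0236 0.053  0.1197] [ 0.0029  0.0034 -0.2743] t 3.3 F [ 0.1353  0.5903 -0.6115]
```

View pics/w1.png

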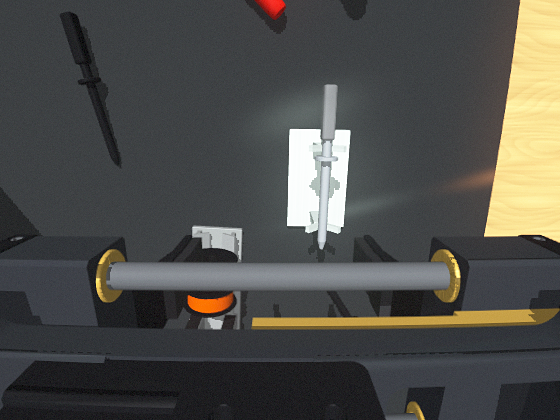

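The wrist picture shows the grey axle: handle (330,85)-(328,139), collar (326,157), nose (321,248). The near end of the rack is at (217,228).

```bash
cat > m1.py <<'E'
from h import *
for c in('wrist','top','scene'):
    d=snap(c,c+'1.png'); I=d['frame']
    best=None
    for r in finder.outline_of(c,'axle')[:4]:
        m=np.array(r['pixels']); v,u=np.nonzero(m)
        if len(u)<20: continue
        P=atz(d,np.c_[u,v].astype(float),.08); ctr=P.mean(0)
        e=np.linalg.norm(ctr[:2]-[.665,.04]); print(c,'conf',round(r['confidence'],2),len(u),ctr[:2])
        if e<.07 and best is None: best=(u,v,P)
    if best:
        u,v,P=best; A=np.polyfit(P[:,1],P[:,0],1); t=P[:,1]
        print('  fit x=%.4f%+.4f y'%(A[1],A[0]),'yrange',t.min(),t.max())
        for y0 in np.arange(t.min(),t.max(),.015):
            k=(t>=y0)&(t<y0+.015); print('   y%.3f mid %.4f w %.4f'%(y0+.0075,P[k,0].mean(),np.ptp(P[k,0])))
        np.savez('axle_%s.npz'%c,u=u,v=v)
    if c!='scene':
        s=(slice(60,260),slice(270,370)) if c=='wrist' else (slice(130,260),slice(190,400))
        k=4 if c=='wrist' else 3
        cv2.imwrite('pics/crop_%s.png'%c,cv2.resize(I[s],None,fx=k,fy=k,interpolation=cv2.INTER_CUBIC)[:600,:800,::-1])
E
python3 m1.py
```

```text
wrist conf 0.75 211 [ 0.6951 -0.1492]
wrist conf 0.7 1972 [0.3779 0.1586]
top conf 0.93 508 [ 0.7145 -0.2149]
top conf 0.53 81 [ 0.6638 -0.0076]
  fit x=0.6637-0.0159 y yrange -0.05995599380010338 0.1415105937355289
   y-0.052 mid 0.6643 w 0.0093
   y-0.037 mid 0.6645 w 0.0094
   y-0.022 mid 0.6645 w 0.0046m1.py:15: RuntimeWarning: Mean of empty slice.
  k=(t>=y0)&(t<y0+.015); print('   y%.3f mid %.4f w %.4f'%(y0+.0075,P[k,0].mean(),np.ptp(P[k,0])))
  ret = ret.dtype.type(ret / rcount)
Traceback (most recent call last):
  File "m1.py", line 15, in <module>
    k=(t>=y0)&(t<y0+.015); print('   y%.3f mid %.4f w %.4f'%(y0+.0075,P[k,0].mean(),np.ptp(P[k,0])))
                                                                                    ~~~~~~^^^^^^^^
ValueError: zero-size array to reduction operation maximum which has no identity
```

View pics/crop_wrist.png

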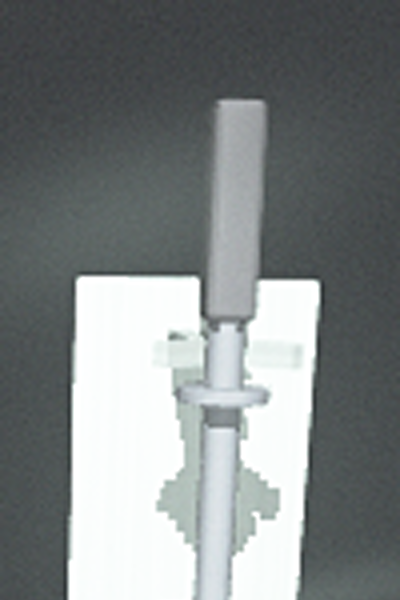

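```bash
python3 - <<'E'
import cv2
I=cv2.imread('pics/top0.png')
cv2.imwrite('pics/crop_top.png',cv2.resize(I[135:260,195:395],None,fx=4,fy=4,interpolation=cv2.INTER_CUBIC))
E
```

```text
(no output)
```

View pics/crop_top.png

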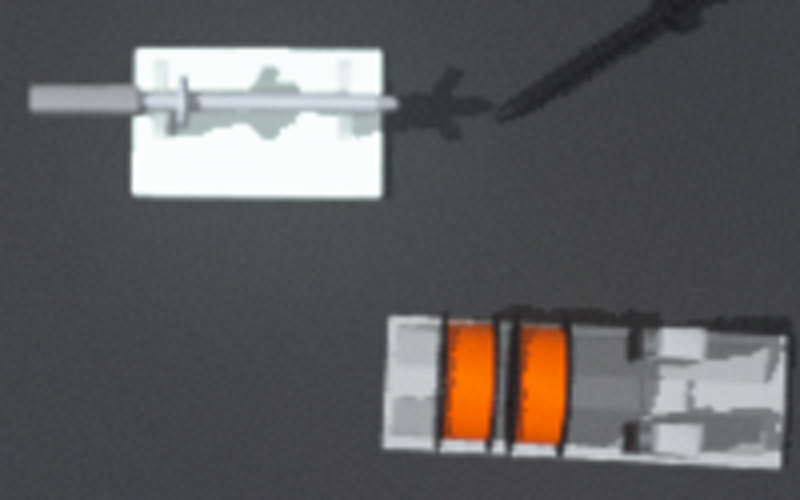

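Top crop: axle handle end (29,98), collar (184,100), nose (398,103). Holder base corners (134,48)-(381,197). Rack base corners (389,316), (787,334), (781,467), (383,446). Spool flanges at 442-493 and 512-567.

```bash
python3 - <<'E'
from h import *
dt=snap('top'); dw=snap('wrist')
T=lambda p,z:atz(dt,np.array([195,135])+(np.array(p,float)+.5)/4-.5,z)
W=lambda p,z:atz(dw,np.array([270,60])+(np.array(p,float)+.5)/4-.5,z)
def rect(P,n):
    c=P.mean(0); e=(P[0]-P[1])+(P[3]-P[2]); print(n,c,'yaw(+y dir)',np.degrees(np.arctan2(-e[0],e[1])),'len',np.linalg.norm(P[0]-P[1]),np.linalg.norm(P[3]-P[2]),'wid',np.linalg.norm(P[0]-P[3]),np.linalg.norm(P[1]-P[2]))
rect(T([(134,48),(382,49),(381,197),(131,196)],.008),'holder')
rect(T([(389,316),(787,334),(781,467),(383,446)],.010),'rack')
print('handle end,nose top\n',T([(29,98.5)],.088),T([(140,98)],.088),T([(184,100.5),(200,101.5),(390,103),(398,103)],.078))
print('spool edges',T([(442,383),(493,383),(512,385),(567,385)],.096))
print('wrist handle end',W([(242,100)],.088),W([(229,318)],.088))
print('neck,collar,rod',W([(226,345),(225,395),(220.5,440),(216,580)],.078))
n=np.array([321,248.]); print('nose',atz(dw,n,.078))
print('holder top edge wrist',W([(77,277),(321,281)],.008), 'rack +y edge w',atz(dw,[(193,226),(243,228)],.01))
print('stop posts top',T([(635,345),(635,437)],.085))
E
```

```text
holder [0.665  0.0187 0.008 ] yaw(+y dir) -0.7817432421282727 len 0.15057501838819953 0.15064412682610714 wid 0.09069330327539595 0.09045176132897437
rack [ 0.5011 -0.1772  0.01  ] yaw(+y dir) -3.310728630244438 len 0.2397466581853564 0.23888670931031974 wid 0.0776703703103152 0.07994023995217485
handle end,nose top
 [[0.6668 0.1453 0.088 ]] [[0.6663 0.0818 0.088 ]] [[ 0.6663  0.0575  0.078 ]
 [ 0.6656  0.0483  0.078 ]
 [ 0.6637 -0.0603  0.078 ]
 [ 0.6637 -0.0648  0.078 ]]
spool edges [[ 0.5029 -0.0873  0.096 ]
 [ 0.5027 -0.1157  0.096 ]
 [ 0.5015 -0.1263  0.096 ]
 [ 0.5012 -0.157   0.096 ]]
wrist handle end [[0.6688 0.1463 0.088 ]] [[0.667  0.0837 0.088 ]]
neck,collar,rod [[ 0.668   0.075   0.078 ]
 [ 0.6682  0.0595  0.078 ]
 [ 0.6672  0.0452  0.078 ]
 [ 0.6673 -0.001   0.078 ]]
nose [[ 0.6659 -0.0622  0.078 ]]
holder top edge wrist [[0.6237 0.0955 0.008 ]
 [0.7131 0.094  0.008 ]] rack +y edge w [[ 0.4729 -0.0523  0.01  ]
 [ 0.5519 -0.0559  0.01  ]]
stop posts top [[ 0.5238 -0.1969  0.085 ]
 [ 0.4721 -0.1961  0.085 ]]
```

```bash
python3 - <<'E'
from h import *
goal([.667,.0955,.12],Rdown(89.2))
E
```

```text
at [0.6071 0.0275 0.3196] move [0.0682 0.0597 0.1996] [0.0037 0.0014 0.5968] t 3.6 F [ 0.2462 -1.0639 -0.4599]
```

Converted, 0.16 m / 0.8 = 0.2, 0.14 m / 0.8 = 0.175, 0.6 degrees / 60 = 0.01.

Emit:
{"api": "play_rows", "payload": {"motion": [[[0.0375, 0.0375, 0, 0, 0, 0.01], [0.085, 0.075, 0.025, 0, 0, 0.01], [0.085, 0.075, 0.0625, 0, 0, 0.01], [0.085, 0.075, 0.1, 0, 0, 0.01], [0.085, 0.075, 0.1375, 0, 0, 0.01], [0.085, 0.075, 0.175, 0, 0, 0.01], [0.085, 0.075, 0.2, 0, 0, 0.01], [0.085, 0.075, 0.2, 0, 0, 0.01]]]}}

```text
time_s: 4.27
position: [0.6637, 0.0955, 0.1539]
tcp_rot: [[0.014, 1.0, -0.011], [1.0, -0.014, 0.0], [0.0, -0.011, -1.0]]
force: [-0.8, 0.0, -1.1]
opening: 1.003
grasp_force: 0.0
```

```bash
python3 - <<'E'
from h import *
goal([.667,.0955,.076],Rdown(89.2))
d=snap('wrist')
I=d['frame'][60:360,150:450]; cv2.imwrite('pics/w2.png',cv2.resize(I,None,fx=2,fy=2)[:,:,::-1])
print(proj(d,[[.667,.0955,.078],[.667,.145,.088],[.667,.0714,.078],[.6665,.0564,.078]]))
E
```

```text
at [0.6637 0.0955 0.1539] move [-0.      0.0042  0.0778] [-0.6382 -0.0034  0.0152] t 4.2667 F [-0.827   0.0147 -1.0703]
[[283.1817 222.6268]
 [282.5592 158.5517]
 [283.4806 251.9556]
 [283.0284 269.4052]]
```

View pics/w2.png

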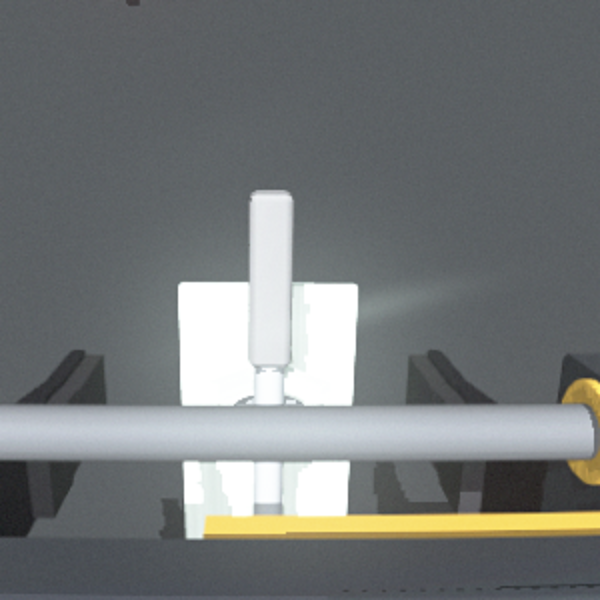

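The crop shows the grey handle between the open fingers, centred at about (271,280), with the neck below it. This is the right axle, so I descend and grip.

Converted, 0.084 m / 0.8 = 0.105, 0.001 m / 0.8 = 0.0013.

Emit:
{"api": "play_rows", "payload": {"motion": [[[0.0013, 0.0013, 0.025, 0, 0, 0], [0.0013, 0.0013, 0.05, 0, 0, 0], [0.0013, 0.0013, 0.075, 0, 0, 0], [0.0013, 0.0013, 0.0938, 0, 0, 0], [0.0013, 0.0013, 0.105, 0, 0, 0], [0.0013, 0.0013, 0.105, 0, 0, 0], [0.0013, 0.0013, 0.105, 0, 0, 0]]]}}

```text
time_s: 4.9
position: [0.6694, 0.0963, 0.0768]
tcp_rot: [[0.014, 1.0, 0.002], [1.0, -0.014, -0.0], [0.0, 0.002, -1.0]]
force: [0.5, -0.4, -0.2]
opening: 0.998
grasp_force: 0.0
```

Emit:
{"api": "play_rows", "payload": {"motion": [[[0, 0, 0, 0, 0, 0], [0, 0, 0, 0, 0, 0], [0, 0, 0, 0, 0, 0], [0, 0, 0, 0, 0, 0], [0, 0, 0, 0, 0, 0], [0, 0, 0, 0, 0, 0], [0, 0, 0, 0, 0, 0], [0, 0, 0, 0, 0, 0]]], "fingers": 0.0}}

```text
time_s: 5.57
position: [0.6683, 0.0963, 0.0755]
tcp_rot: [[0.014, 1.0, -0.0], [1.0, -0.014, 0.0], [0.0, -0.0, -1.0]]
force: [0.1, 0.3, -0.1]
opening: 0.478
grasp_force: 0.0
```

Emit:
{"api": "play_rows", "payload": {"motion": [[[0, 0, 0, 0, 0, 0], [0, 0, 0, 0, 0, 0], [0, 0, 0, 0, 0, 0], [0, 0, 0, 0, 0, 0], [0, 0, 0, 0, 0, 0], [0, 0, 0, 0, 0, 0], [0, 0, 0, 0, 0, 0], [0, 0, 0, 0, 0, 0]]]}}

```text
time_s: 6.23
position: [0.6682, 0.0963, 0.0755]
tcp_rot: [[0.014, 1.0, -0.0], [1.0, -0.014, 0.0], [0.0, -0.0, -1.0]]
force: [-0.9, -0.3, -1.4]
opening: 0.181
grasp_force: 30.0
```

Converted, -0.065 m / 0.8 = -0.0813, -0.06 m / 0.8 = -0.075.

Emit:
{"api": "play_rows", "payload": {"motion": [[[0, 0, -0.0063, 0, 0, 0], [0, 0, -0.0188, 0, 0, 0], [0, 0, -0.0375, 0, 0, 0], [0, 0, -0.0563, 0, 0, 0], [0, 0, -0.075, 0, 0, 0], [0, 0, -0.0813, 0, 0, 0], [0, 0, -0.0813, 0, 0, 0]]]}}

```text
time_s: 6.82
position: [0.6698, 0.0963, 0.1431]
tcp_rot: [[0.014, 1.0, 0.005], [1.0, -0.014, -0.0], [0.0, 0.005, -1.0]]
force: [0.2, -0.3, 0.1]
opening: 0.181
grasp_force: 30.0
```

Converted, -0.149 m / 0.8 = -0.1863, 0.005 m / 0.8 = 0.0063, 2.5 degrees / 60 = 0.0417.

Emit:
{"api": "play_rows", "payload": {"motion": [[[0.0013, -0.0188, 0, 0, 0, 0.0083], [0.0025, -0.05, 0, 0, 0, 0.0167], [0.0038, -0.0875, 0, 0, 0, 0.025], [0.0063, -0.125, 0, 0, 0, 0.0333], [0.0075, -0.1625, 0, 0, 0, 0.0417], [0.0088, -0.1813, 0, 0, 0, 0.0417], [0.0088, -0.1863, 0, 0, 0, 0.0417], [0.0088, -0.1863, 0, 0, 0, 0.0417]]]}}

```text
time_s: 7.48
position: [0.5184, 0.1055, 0.1403]
tcp_rot: [[0.057, 0.998, -0.001], [0.998, -0.057, 0.0], [-0.0, -0.001, -1.0]]
force: [0.4, 0.7, -1.2]
opening: 0.178
grasp_force: 30.0
```

```bash
python3 - <<'E'
from h import *
goal([.5188,.105,.0555],Rdown(86.7))
I=snap('top')['frame'];cv2.imwrite('pics/t3.png',cv2.resize(I[180:280,200:400],None,fx=4,fy=4,interpolation=cv2.INTER_CUBIC)[:,:,::-1])
I=snap('scene')['frame'];cv2.imwrite('pics/s3.png',cv2.resize(I[150:300,200:400],None,fx=4,fy=4,interpolation=cv2.INTER_CUBIC)[:,:,::-1])
E
```

```text
at [0.5184 0.1055 0.1403] move [-0.0005  0.0006  0.0848] [-0.0724  0.0038  0.0228] t 7.4833 F [ 0.4444  0.7159 -1.2061]
```

View pics/s3.png

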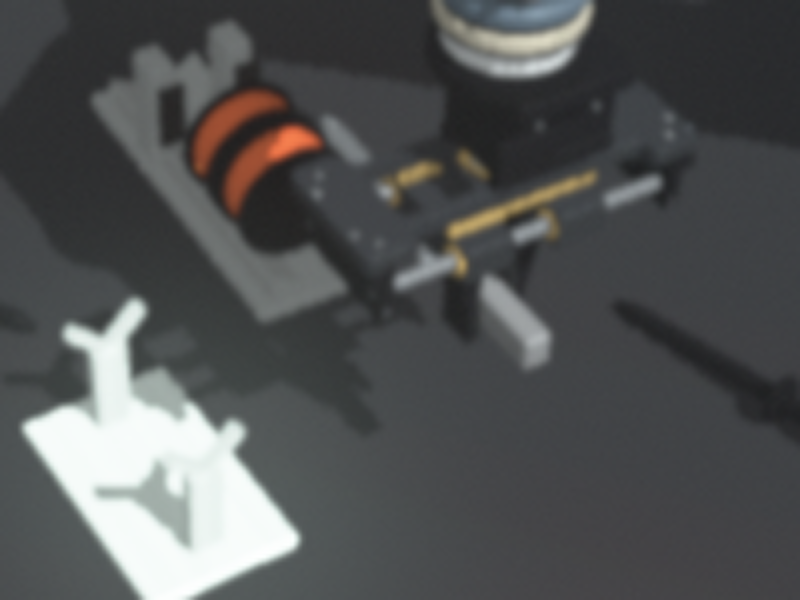

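The scene crop shows the axle held level in the fingers (handle at 515,320) and the spools untouched at (250,160). I lower it to the axis height and check the alignment from the top camera.

Converted, 0.085 m / 0.8 = 0.1063, 0.075 m / 0.8 = 0.0938.

Emit:
{"api": "play_rows", "payload": {"motion": [[[0, 0, 0.025, 0, 0, 0], [0, 0, 0.05, 0, 0, 0], [0, 0, 0.075, 0, 0, 0], [0, 0, 0.0938, 0, 0, 0], [0, 0, 0.1063, 0, 0, 0], [0, 0, 0.1063, 0, 0, 0], [0, 0, 0.1063, 0, 0, 0]]]}}

```text
time_s: 8.17
position: [0.5205, 0.1052, 0.0551]
tcp_rot: [[0.058, 0.998, 0.0], [0.998, -0.058, -0.0], [-0.0, 0.0, -1.0]]
force: [0.1, 0.1, -1.3]
opening: 0.182
grasp_force: 30.0
```

```bash
python3 - <<'E'
from h import *
goal([.5188,.105,.0555],Rdown(86.7))
I=snap('top')['frame'];cv2.imwrite('pics/t4.png',cv2.resize(I[180:280,230:400],None,fx=4.7,fy=4.7,interpolation=cv2.INTER_CUBIC)[:,:,::-1])
E
```

```text
at [0.5205 0.1052 0.0551] move [-0.0003 -0.0017 -0.0004] [ 0.0139  0.0008 -0.0174] t 8.1667 F [ 0.0556  0.064  -1.2986]
```

View pics/t4.png

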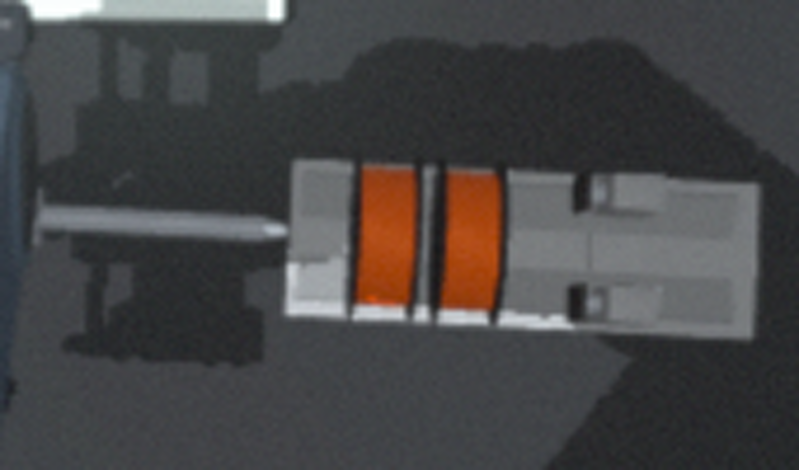

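Top crop: rod from (50,218) to the nose tip (287,230). Rack ends have midpoints (289,237) and (756,260). The front spool's flange runs from (357,162) to (350,318).

```bash
python3 - <<'E'
from h import *
d=snap('top'); T=lambda p,z:atz(d,np.array([230,180])+(np.array(p,float)+.5)/4.7-.5,z)
rod=T([(50,218),(250,228.5),(287,230)],.058); print('rod',rod)
c=T([(292,160),(286,315),(760,183),(752,338)],.01); a=(c[0]+c[1])/2; b=(c[2]+c[3])/2; e=(a-b)/np.linalg.norm(a-b)
print('rack',a,b,e,np.degrees(np.arctan2(e[0],e[1])))
print('rod dir',np.degrees(np.arctan2(*(rod[0]-rod[2])[:2])))
L=lambda y:a[0]+(y-a[1])*e[0]/e[1]
for y in(rod[2,1],rod[0,1],-.1): print('axis x at y',y,L(y))
print('spool sil',T([(357,162),(350,318),(505,170),(497,322)],.058))
p=T([(575,175),(575,322)],.085);print('post',p)
# subpixel rod centre
I=d['frame'].astype(int)
for u in (245,260,275,285,288): print(u,I[218:238,u].sum(1)//3)
print(bot.read_state()['position'])
E
```

```text
rod [[ 0.5157  0.06    0.058 ]
 [ 0.5098 -0.0378  0.058 ]
 [ 0.509  -0.0559  0.058 ]]
rack [ 0.5074 -0.0577  0.01  ] [ 0.4935 -0.2963  0.01  ] [0.058  0.9983 0.    ] 3.3267533430334257
rod dir 3.3097016004646593
axis x at y -0.05585738613714833 0.5074904655907031
axis x at y 0.060030144875600384 0.5142267917733215
axis x at y -0.1 0.5049245377213724
spool sil [[ 0.542  -0.0904  0.058 ]
 [ 0.4658 -0.0862  0.058 ]
 [ 0.5375 -0.163   0.058 ]
 [ 0.4632 -0.158   0.058 ]]
post [[ 0.533  -0.1938  0.085 ]
 [ 0.4626 -0.1927  0.085 ]]
245 [ 49  49  49  51  50  68 109 125 135 123 100  63  54  51  55  56  57  67
  68  67]
260 [ 51  47  52  50  48  55  78 112 129 130 122  93  59  48  46  50  42  44
  49  46]
275 [ 47  48  49  46  51  44  56  85 114 133 130 116  84  57  43  44  44  46
  42  47]
285 [ 52  48  47  46  50  48  46  60 103 123 134 129 108  68  42  46  43  43
  48  64]
288 [ 50  49  48  48  45  49  50  50  68 117 175 170 102  55  43  45  45  47
  47  62]
[0.5207 0.1053 0.0562]
```

Converted, -0.028 m / 0.8 = -0.035, -0.002 m / 0.8 = -0.0025.

Emit:
{"api": "play_rows", "payload": {"motion": [[[-0.0038, -0.0013, 0, 0, 0, 0], [-0.01, -0.0025, 0, 0, 0, 0], [-0.0175, -0.0025, 0, 0, 0, 0], [-0.025, -0.0025, 0, 0, 0, 0], [-0.0313, -0.0025, 0, 0, 0, 0], [-0.035, -0.0025, 0, 0, 0, 0], [-0.035, -0.0025, 0, 0, 0, 0]]]}}

```text
time_s: 8.85
position: [0.516, 0.0766, 0.0556]
tcp_rot: [[0.059, 0.998, 0.0], [0.998, -0.059, -0.0], [-0.0, 0.0, -1.0]]
force: [0.2, 0.2, -2.0]
opening: 0.182
grasp_force: 30.0
```

Converted, -0.01 m / 0.8 = -0.0125, -0.008 m / 0.8 = -0.01.

Emit:
{"api": "play_rows", "payload": {"motion": [[[-0.0025, 0, 0, 0, 0, 0], [-0.005, 0, 0, 0, 0, 0], [-0.0075, 0, 0, 0, 0, 0], [-0.01, 0, 0, 0, 0, 0], [-0.0125, 0, 0, 0, 0, 0], [-0.0125, 0, 0, 0, 0, 0]]]}}

```text
time_s: 9.35
position: [0.5153, 0.0673, 0.0555]
tcp_rot: [[0.058, 0.998, -0.0], [0.998, -0.058, -0.0], [-0.0, -0.0, -1.0]]
force: [0.1, 0.2, -0.8]
opening: 0.18
grasp_force: 30.0
```

```bash
python3 - <<'E'
from h import *
goal([.5188,.105,.0555],Rdown(86.7))
I=snap('top')['frame'];cv2.imwrite('pics/t5.png',cv2.resize(I[180:280,230:400],None,fx=4.7,fy=4.7,interpolation=cv2.INTER_CUBIC)[:,:,::-1])
E
```

```text
at [0.5153 0.0673 0.0555] move [0.0379 0.0013 0.    ] [-0.0001  0.0037 -0.0143] t 9.35 F [ 0.1371  0.18   -0.7803]
```

View pics/t5.png

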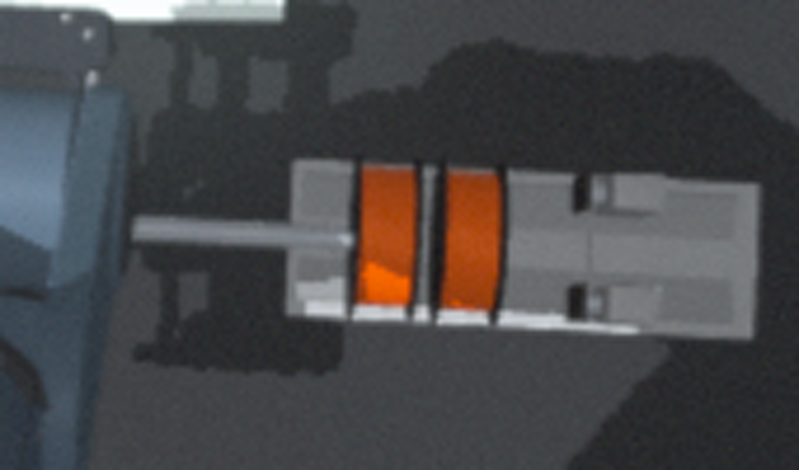

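The nose (352,241) is just at the front spool's face and on its middle line, and the spools have not moved. I advance slowly and watch the force.

Converted, -0.012 m / 0.8 = -0.015, -0.009 m / 0.8 = -0.0113.

Emit:
{"api": "play_rows", "payload": {"motion": [[[-0.0038, 0, 0, 0, 0, 0], [-0.0075, 0, 0, 0, 0, 0], [-0.0113, 0, 0, 0, 0, 0], [-0.015, 0, 0, 0, 0, 0], [-0.015, 0, 0, 0, 0, 0]]]}}

```text
time_s: 9.82
position: [0.5146, 0.055, 0.0556]
tcp_rot: [[0.058, 0.998, 0.0], [0.998, -0.058, -0.0], [-0.0, 0.0, -1.0]]
force: [0.3, -0.6, -1.4]
opening: 0.18
grasp_force: 30.0
```

Converted, -0.012 m / 0.8 = -0.015, -0.009 m / 0.8 = -0.0113.

Emit:
{"api": "play_rows", "payload": {"motion": [[[-0.0038, 0, 0, 0, 0, 0], [-0.0075, 0, 0, 0, 0, 0], [-0.0113, 0, 0, 0, 0, 0], [-0.015, 0, 0, 0, 0, 0], [-0.015, 0, 0, 0, 0, 0]]]}}

```text
time_s: 10.23
position: [0.5139, 0.043, 0.0556]
tcp_rot: [[0.058, 0.998, 0.0], [0.998, -0.058, -0.0], [-0.0, 0.0, -1.0]]
force: [0.4, -0.6, -1.8]
opening: 0.18
grasp_force: 30.0
```

```bash
cat > look.py <<'E'
from h import *
d=snap('top'); T=lambda p,z:atz(d,p,z)
I=d['frame'].astype(int); s=bot.read_state()
m=(I[:,:,0]>120)&(I[:,:,2]<80)&(I[:,:,0]>1.8*I[:,:,1])
m[:200]=0;m[270:]=0;m[:,:290]=0;m[:,400:]=0
for v in (222,230,238):
    u=np.nonzero(m[v])[0]; 
    if len(u):
        g=np.split(u,np.nonzero(np.diff(u)>2)[0]+1); print(v,[(int(a[0]),int(a[-1])) for a in g if len(a)>3])
print('pos',s['position'],'F',s['force'],'M',s['moment'],'grip',s['grasp_force'],s['opening'],'t',s['time_s'])
E
python3 look.py
```

```text
222 [(307, 317), (325, 335)]
230 [(307, 317), (325, 335)]
238 [(306, 317), (325, 335)]
pos [0.5139 0.0432 0.0556] F [-0.34    1.304  -0.2135] M [ 0.0214 -0.1912  0.0004] grip 29.992411499843 0.1791078042349515 t 10.2833
```

Converted, -0.024 m / 0.8 = -0.03, -0.003 m / 0.8 = -0.0038.

Emit:
{"api": "play_rows", "payload": {"motion": [[[-0.0038, 0, 0, 0, 0, 0], [-0.0075, 0, 0, 0, 0, 0], [-0.0113, 0, 0, 0, 0, 0], [-0.015, 0, 0, 0, 0, 0], [-0.0188, 0, 0, 0, 0, 0], [-0.0225, 0, 0, 0, 0, 0], [-0.0263, 0, 0, 0, 0, 0], [-0.03, 0, 0, 0, 0, 0]]]}}

```text
time_s: 10.95
position: [0.5125, 0.0193, 0.0556]
tcp_rot: [[0.058, 0.998, 0.0], [0.998, -0.058, -0.0], [-0.0, 0.0, -1.0]]
force: [-0.9, -0.3, -1.3]
opening: 0.181
grasp_force: 30.0
```

```bash
python3 look.py
```

```text
222 [(307, 317), (326, 335)]
230 [(307, 317), (325, 335)]
238 [(307, 317), (325, 335)]
pos [0.5126 0.0189 0.0556] F [ 0.0011 -0.5722 -1.4679] M [ 0.0497 -0.1485  0.0117] grip 29.99204831197858 0.1790850593659063 t 11.0
```

Both bores are entered (nose at y ≈ -0.141, second spool's face at -0.126) and nothing has moved. Continuing.

Converted, -0.032 m / 0.8 = -0.04, -0.028 m / 0.8 = -0.035.

Emit:
{"api": "play_rows", "payload": {"motion": [[[-0.005, 0, 0, 0, 0, 0], [-0.01, 0, 0, 0, 0, 0], [-0.015, 0, 0, 0, 0, 0], [-0.02, 0, 0, 0, 0, 0], [-0.025, 0, 0, 0, 0, 0], [-0.03, 0, 0, 0, 0, 0], [-0.035, 0, 0, 0, 0, 0], [-0.04, 0, 0, 0, 0, 0]]]}}

```text
time_s: 11.67
position: [0.5106, -0.0128, 0.0556]
tcp_rot: [[0.058, 0.998, -0.0], [0.998, -0.058, -0.0], [-0.0, -0.0, -1.0]]
force: [-0.3, 0.5, -0.5]
opening: 0.181
grasp_force: 30.0
```

Converted, -0.028 m / 0.8 = -0.035, -0.024 m / 0.8 = -0.03.

Emit:
{"api": "play_rows", "payload": {"motion": [[[-0.005, 0, 0, 0, 0, 0], [-0.01, 0, 0, 0, 0, 0], [-0.015, 0, 0, 0, 0, 0], [-0.02, 0, 0, 0, 0, 0], [-0.025, 0, 0, 0, 0, 0], [-0.03, 0, 0, 0, 0, 0], [-0.035, 0, 0, 0, 0, 0], [-0.035, 0, 0, 0, 0, 0]]]}}

```text
time_s: 12.33
position: [0.5092, -0.0411, 0.0556]
tcp_rot: [[0.058, 0.998, 0.0], [0.998, -0.058, -0.0], [-0.0, 0.0, -1.0]]
force: [-0.4, -0.2, -0.8]
opening: 0.187
grasp_force: 30.0
```

```bash
python3 look.py
```

```text
222 [(326, 335)]
230 [(325, 335)]
238 [(325, 335)]
pos [ 0.5091 -0.0407  0.0556] F [-0.3216  0.4702 -1.3635] M [ 0.0831 -0.11   -0.0202] grip 29.99184826388955 0.1788166934221098 t 12.3833
```

Converted, -0.02 m / 0.8 = -0.025, -0.0175 m / 0.8 = -0.0219.

Emit:
{"api": "play_rows", "payload": {"motion": [[[-0.0031, 0, 0, 0, 0, 0], [-0.0063, 0, 0, 0, 0, 0], [-0.0094, 0, 0, 0, 0, 0], [-0.0125, 0, 0, 0, 0, 0], [-0.0156, 0, 0, 0, 0, 0], [-0.0188, 0, 0, 0, 0, 0], [-0.0219, 0, 0, 0, 0, 0], [-0.025, 0, 0, 0, 0, 0]]]}}

```text
time_s: 13.05
position: [0.5078, -0.0603, 0.0556]
tcp_rot: [[0.058, 0.998, -0.0], [0.998, -0.058, 0.0], [0.0, -0.0, -1.0]]
force: [0.2, 2.2, -0.4]
opening: 0.18
grasp_force: 30.0
```

```bash
python3 look.py
```

```text
222 [(333, 337)]
230 [(331, 338)]
238 [(329, 337)]
pos [ 0.5078 -0.0607  0.0555] F [-0.4487  1.3279 -1.2483] M [ 0.1861 -0.046   0.0193] grip 29.99197192490101 0.18108348780431918 t 13.1
```

Converted, -0.0175 m / 0.8 = -0.0219, -0.015 m / 0.8 = -0.0188.

Emit:
{"api": "play_rows", "payload": {"motion": [[[-0.0031, 0, 0, 0, 0, 0], [-0.0063, 0, 0, 0, 0, 0], [-0.0094, 0, 0, 0, 0, 0], [-0.0125, 0, 0, 0, 0, 0], [-0.0156, 0, 0, 0, 0, 0], [-0.0188, 0, 0, 0, 0, 0], [-0.0219, 0, 0, 0, 0, 0], [-0.0219, 0, 0, 0, 0, 0]]]}}

```text
time_s: 13.77
position: [0.5069, -0.0783, 0.0555]
tcp_rot: [[0.058, 0.998, -0.0], [0.998, -0.058, -0.0], [-0.0, -0.0, -1.0]]
force: [-0.9, 0.4, -1.8]
opening: 0.183
grasp_force: 30.0
```

```bash
python3 look.py
```

```text
222 []
230 [(342, 346)]
238 [(339, 345)]
pos [ 0.507  -0.0782  0.0555] F [ 0.0228  0.4474 -1.0824] M [ 0.0393 -0.1574  0.0175] grip 29.991729157045484 0.18150664351127205 t 13.8167
```

Converted, -0.008 m / 0.8 = -0.01, -0.007 m / 0.8 = -0.0088.

Emit:
{"api": "play_rows", "payload": {"motion": [[[-0.0013, 0, 0, 0, 0, 0], [-0.0025, 0, 0, 0, 0, 0], [-0.0038, 0, 0, 0, 0, 0], [-0.005, 0, 0, 0, 0, 0], [-0.0063, 0, 0, 0, 0, 0], [-0.0075, 0, 0, 0, 0, 0], [-0.0088, 0, 0, 0, 0, 0], [-0.01, 0, 0, 0, 0, 0]]]}}

```text
time_s: 14.48
position: [0.5065, -0.0858, 0.0556]
tcp_rot: [[0.058, 0.998, 0.0], [0.998, -0.058, 0.0], [0.0, 0.0, -1.0]]
force: [0.4, 1.4, -1.4]
opening: 0.181
grasp_force: 30.0
```

```bash
python3 look.py
```

```text
222 []
230 [(346, 349)]
238 [(344, 348)]
pos [ 0.5065 -0.086   0.0556] F [ 0.5438  1.3883 -1.293 ] M [ 0.2269 -0.109   0.0095] grip 29.991905204951763 0.17773058154400026 t 14.5333
```

Converted, -0.004 m / 0.8 = -0.005, -0.0035 m / 0.8 = -0.0044.

Emit:
{"api": "play_rows", "payload": {"motion": [[[-0.0006, 0, 0, 0, 0, 0], [-0.0013, 0, 0, 0, 0, 0], [-0.0019, 0, 0, 0, 0, 0], [-0.0025, 0, 0, 0, 0, 0], [-0.0031, 0, 0, 0, 0, 0], [-0.0038, 0, 0, 0, 0, 0], [-0.0044, 0, 0, 0, 0, 0], [-0.005, 0, 0, 0, 0, 0]]]}}

```text
time_s: 15.2
position: [0.5062, -0.0897, 0.0555]
tcp_rot: [[0.058, 0.998, -0.0], [0.998, -0.058, 0.0], [0.0, -0.0, -1.0]]
force: [0.1, 2.1, -0.8]
opening: 0.177
grasp_force: 30.0
```

```bash
python3 look.py
```

```text
230 []
238 [(346, 350)]
pos [ 0.5062 -0.0898  0.0556] F [ 0.17    1.8063 -1.1551] M [ 0.2945 -0.1313 -0.011 ] grip 29.991841446608305 0.18021989669613664 t 15.25
```

Converted, -0.004 m / 0.8 = -0.005, -0.0035 m / 0.8 = -0.0044.

Emit:
{"api": "play_rows", "payload": {"motion": [[[-0.0006, 0, 0, 0, 0, 0], [-0.0013, 0, 0, 0, 0, 0], [-0.0019, 0, 0, 0, 0, 0], [-0.0025, 0, 0, 0, 0, 0], [-0.0031, 0, 0, 0, 0, 0], [-0.0038, 0, 0, 0, 0, 0], [-0.0044, 0, 0, 0, 0, 0], [-0.005, 0, 0, 0, 0, 0]]]}}

```text
time_s: 15.92
position: [0.506, -0.0931, 0.0555]
tcp_rot: [[0.058, 0.998, 0.0], [0.998, -0.058, 0.001], [0.001, 0.0, -1.0]]
force: [1.5, 5.2, -0.0]
opening: 0.18
grasp_force: 30.0
```

Converted, -0.002 m / 0.8 = -0.0025, -0.001 m / 0.8 = -0.0013.

Emit:
{"api": "play_rows", "payload": {"motion": [[[-0.0006, 0, 0, 0, 0, 0], [-0.0013, 0, 0, 0, 0, 0], [-0.0019, 0, 0, 0, 0, 0], [-0.0025, 0, 0, 0, 0, 0], [-0.0025, 0, 0, 0, 0, 0]]]}}

```text
time_s: 16.33
position: [0.506, -0.0947, 0.0555]
tcp_rot: [[0.058, 0.998, 0.0], [0.998, -0.058, 0.001], [0.001, 0.0, -1.0]]
force: [2.3, 5.7, -1.2]
opening: 0.181
grasp_force: 30.0
```

```bash
cat > f.py <<'E'
from h import *
F=[]
for i in range(6): 
    imaging.capture('top'); F.append(bot.read_state()['force'])
print(np.mean(F,0),np.std(F,0),bot.read_state()['position'])
E
python3 f.py
```

```text
[ 1.9219  6.7818 -0.4266] [0.1992 0.1658 0.4585] [ 0.5059 -0.0946  0.0555]
```

Converted, -0.002 m / 0.8 = -0.0025, -0.0015 m / 0.8 = -0.0019.

Emit:
{"api": "play_rows", "payload": {"motion": [[[-0.0006, 0, 0, 0, 0, 0], [-0.0013, 0, 0, 0, 0, 0], [-0.0019, 0, 0, 0, 0, 0], [-0.0025, 0, 0, 0, 0, 0], [-0.0025, 0, 0, 0, 0, 0], [-0.0025, 0, 0, 0, 0, 0]]]}}

```text
time_s: 17.13
position: [0.5058, -0.0962, 0.0555]
tcp_rot: [[0.059, 0.998, 0.0], [0.998, -0.059, 0.002], [0.002, 0.0, -1.0]]
force: [1.5, 8.2, -0.8]
opening: 0.179
grasp_force: 30.0
```

```bash
python3 f.py
```

```text
[ 2.7476  8.1579 -0.8969] [0.388  0.4945 0.3966] [ 0.5058 -0.0962  0.0555]
```

Converted, -0.001 m / 0.8 = -0.0013, -0.0005 m / 0.8 = -0.0006.

Emit:
{"api": "play_rows", "payload": {"motion": [[[-0.0006, 0, 0, 0, 0, 0], [-0.0013, 0, 0, 0, 0, 0], [-0.0013, 0, 0, 0, 0, 0], [-0.0013, 0, 0, 0, 0, 0]]]}}

```text
time_s: 17.77
position: [0.5058, -0.097, 0.0555]
tcp_rot: [[0.059, 0.998, 0.0], [0.998, -0.059, 0.002], [0.002, 0.0, -1.0]]
force: [3.6, 9.3, -0.4]
opening: 0.18
grasp_force: 30.0
```

```bash
python3 f.py
```

```text
[ 3.0032  8.9556 -0.0325] [0.5076 0.2459 0.6932] [ 0.5058 -0.097   0.0555]
```

Converted, -0.005 m / 0.8 = -0.0063, -0.002 m / 0.8 = -0.0025, -2 degrees / 60 = -0.0333.

Emit:
{"api": "play_rows", "payload": {"motion": [[[0.0013, 0, 0, 0, 0, 0], [0.0025, 0, 0, 0, 0, 0], [0.0038, 0, 0, 0, 0, 0], [0.0038, 0, -0.0013, 0, -0.0083, 0], [0.0038, 0, -0.0025, 0, -0.0167, 0], [0.0038, 0, -0.0038, 0, -0.025, 0], [0.0038, 0, -0.005, 0, -0.0333, 0], [0.0038, 0, -0.0063, 0, -0.0333, 0]]]}}

```text
time_s: 18.73
position: [0.5053, -0.0946, 0.06]
tcp_rot: [[0.058, 0.998, -0.003], [0.998, -0.058, -0.034], [-0.034, -0.001, -0.999]]
force: [1.3, 5.3, -4.2]
opening: 0.183
grasp_force: 30.0
```

```bash
python3 f.py
```

```text
[ 1.8982  5.4832 -4.8904] [0.3774 0.4479 0.5299] [ 0.5053 -0.0948  0.06  ]
```

Emit:
{"api": "play_rows", "payload": {"motion": [[[0.0025, 0, -0.0013, 0, 0, 0], [0.0038, 0, -0.005, 0, 0, 0], [0.0038, 0, -0.01, 0, 0, 0], [0.0038, 0, -0.015, 0, 0, 0], [0.0038, 0, -0.02, 0, 0, 0], [0.0038, 0, -0.025, 0, 0, 0], [0.0038, 0, -0.03, 0, 0, 0], [0.0038, 0, -0.03, 0, 0, 0]]]}}

```text
time_s: 19.7
position: [0.506, -0.092, 0.0853]
tcp_rot: [[0.058, 0.998, -0.002], [0.998, -0.058, -0.035], [-0.035, 0.0, -0.999]]
force: [-1.5, 2.7, -3.0]
opening: 0.177
grasp_force: 30.0
```

```bash
python3 f.py; python3 - <<'E'
from h import *
I=snap('scene')['frame'];cv2.imwrite('pics/s6.png',cv2.resize(I[130:280,180:380],None,fx=4,fy=4,interpolation=cv2.INTER_CUBIC)[:,:,::-1])
E
```

```text
[-0.4321  3.1333 -2.7326] [0.4104 0.4999 0.3665] [ 0.506  -0.0919  0.0844]
```

View pics/s6.png

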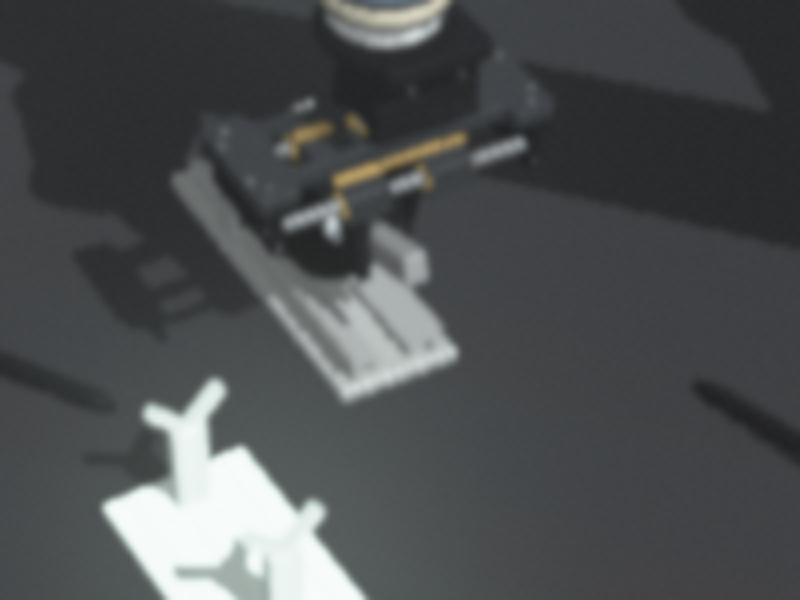

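The scene crop shows the loaded axle lifted under the gripper, with the spool's dark side at (330,250) clear of the boards. A 3 N push from the pads remains, so I back off further and lift higher.

Converted, -0.05 m / 0.8 = -0.0625, 0.006 m / 0.8 = 0.0075.

Emit:
{"api": "play_rows", "payload": {"motion": [[[0.0038, 0, 0, 0, 0, 0], [0.0075, 0, -0.0025, 0, 0, 0], [0.0075, 0, -0.01, 0, 0, 0], [0.0075, 0, -0.0188, 0, 0, 0], [0.0075, 0, -0.03, 0, 0, 0], [0.0075, 0, -0.0425, 0, 0, 0], [0.0075, 0, -0.055, 0, 0, 0], [0.0075, 0, -0.0625, 0, 0, 0]]]}}

```text
time_s: 20.72
position: [0.5073, -0.0844, 0.1361]
tcp_rot: [[0.058, 0.998, 0.001], [0.998, -0.058, -0.036], [-0.036, 0.003, -0.999]]
force: [-0.0, -0.1, -3.5]
opening: 0.182
grasp_force: 30.0
```

Converted, -0.04 m / 0.8 = -0.05, -0.03 m / 0.8 = -0.0375.

Emit:
{"api": "play_rows", "payload": {"motion": [[[0, 0, -0.0125, 0, 0, 0], [0, 0, -0.025, 0, 0, 0], [0, 0, -0.0375, 0, 0, 0], [0, 0, -0.05, 0, 0, 0], [0, 0, -0.05, 0, 0, 0], [0, 0, -0.05, 0, 0, 0]]]}}

```text
time_s: 21.22
position: [0.507, -0.0828, 0.175]
tcp_rot: [[0.058, 0.998, -0.0], [0.998, -0.058, -0.035], [-0.035, 0.002, -0.999]]
force: [-0.0, -0.8, -3.2]
opening: 0.18
grasp_force: 30.0
```

```bash
python3 f.py; python3 - <<'E'
from h import *
goal([.668,.096,.19],Rdown(89.2))
I=snap('scene')['frame'];cv2.imwrite('pics/s7.png',cv2.resize(I[100:250,180:380],None,fx=4,fy=4,interpolation=cv2.INTER_CUBIC)[:,:,::-1])
print(bot.read_state()['moment'])
E
```

```text
[-0.442   0.1216 -3.2894] [0.556  0.516  0.3651] [ 0.5062 -0.0826  0.1736]
at [ 0.5062 -0.0826  0.1736] move [ 0.187   0.1512 -0.0231] [-0.1213  1.9717 -2.5073] t 21.5167 F [-0.3303 -0.1494 -3.6451]
[ 0.1248 -0.1203  0.0191]
```

Converted, 0.11 m / 0.8 = 0.1375, 0.094 m / 0.8 = 0.1175, -2.1 degrees / 60 = -0.035.

Emit:
{"api": "play_rows", "payload": {"motion": [[[0.0075, 0.0063, 0, 0, 0, 0], [0.02, 0.0163, -0.0013, 0, 0, -0.005], [0.0375, 0.03, -0.0013, 0, 0, -0.01], [0.0575, 0.0463, -0.0025, 0, 0, -0.015], [0.0775, 0.0625, -0.0025, 0, 0, -0.02], [0.0975, 0.0788, -0.0038, 0, 0, -0.025], [0.1175, 0.095, -0.0038, 0, 0, -0.03], [0.1375, 0.1113, -0.005, 0, 0, -0.035]]]}}

```text
time_s: 22.23
position: [0.603, 0.0241, 0.174]
tcp_rot: [[0.02, 1.0, -0.002], [0.999, -0.02, -0.034], [-0.034, -0.001, -0.999]]
force: [-0.5, -0.0, -3.1]
opening: 0.184
grasp_force: 30.0
```

Converted, 0.073 m / 0.8 = 0.0913, -0.002 m / 0.8 = -0.0025, -0.4 degrees / 60 = -0.0067.

Emit:
{"api": "play_rows", "payload": {"motion": [[[0.0175, 0.015, 0, 0, 0, 0], [0.035, 0.03, -0.0013, 0, 0, 0], [0.0525, 0.0463, -0.0013, 0, 0, 0], [0.07, 0.0613, -0.0025, 0, 0, 0], [0.0825, 0.0713, -0.0025, 0, 0, -0.0067], [0.0913, 0.0763, -0.0038, 0, 0, -0.0067], [0.0913, 0.0763, -0.0038, 0, 0, -0.0067], [0.0913, 0.0763, -0.0038, 0, 0, -0.0067]]]}}

```text
time_s: 22.9
position: [0.664, 0.0946, 0.1743]
tcp_rot: [[0.013, 1.0, -0.003], [0.999, -0.013, -0.035], [-0.035, -0.003, -0.999]]
force: [-0.0, -0.4, -4.0]
opening: 0.177
grasp_force: 30.0
```

```bash
python3 f.py; python3 - <<'E'
from h import *
goal([.6682,.0963,.0755],Rdown(89.2))
s=bot.read_state(); R=np.array(s['tcp_rot']); p=np.array(s['position'])
for c in('scene','top'):
    d=snap(c)
    for n in('nose','spool1','axle','grip'):
        for r in finder.recognise(c,n)[:3]: print(c,n,np.array(r['at']),round(r['confidence'],2),proj(d,r['at']).round(1)[0])
    I=d['frame'].astype(int); m=(I[:,:,0]>110)&(I[:,:,2]<80)&(I[:,:,0]>1.8*I[:,:,1])
    k,l,st,ce=cv2.connectedComponentsWithStats(m.astype(np.uint8))
    print([(st[i].tolist(),ce[i].round(1)) for i in range(1,k) if st[i,4]>15])
    for sag in (0,5,10):
        # axle direction = tool -x, rotated down by sag about tool y
        Rs=R@Ro.from_euler('y',sag,degrees=True).as_matrix(); a=Rs[:,0]; g=p+np.array([0,0,.002])
        print(sag,'nose',proj(d,g-.160*a)[0],'rodtop',proj(d,g-.14*a)[0],'handle end',proj(d,g+.05*a)[0],'spools',proj(d,[g-.056*a,g-.088*a]).round(1).tolist())
    cv2.imwrite('pics/%s_h.png'%c,d['frame'][:,:,::-1])
E
```

```text
[-0.1091  0.1994 -3.4556] [0.6059 0.4666 0.2271] [0.664  0.0931 0.1748]
at [0.664  0.0931 0.1748] move [0.0067 0.0043 0.0992] [-0.1016  2.0012 -0.0584] t 23.2 F [-0.2981 -0.6594 -3.5652]
scene nose [ 0.734  -0.2284  0.0158] 0.74 [163.9 213.7]
scene nose [0.6672 0.1251 0.1892] 0.73 [264.7 240.4]
scene nose [0.3412 0.1774 0.0206] 0.72 [399.4 251.5]
scene axle [ 0.7385 -0.2297  0.0204] 0.92 [161.8 212.7]
scene axle [0.6699 0.1251 0.1931] 0.79 [263.4 239.5]
scene axle [0.3402 0.1808 0.0184] 0.74 [400.6 252.9]
scene grip [0.3437 0.1789 0.0207] 0.96 [399.  252.3]
scene grip [0.6697 0.1298 0.1964] 0.8 [264.9 239.7]
scene grip [ 0.7399 -0.2217  0.0203] 0.62 [162.6 214.8]
[([458, 10, 7, 6, 23], array([461.6,  12.1])), ([321, 324, 54, 21, 559], array([346.6, 333.9]))]
0 nose [217.6734 186.1211] rodtop [222.1988 191.6474] handle end [271.0646 251.241 ] spools [[242.4, 216.3], [234.5, 206.6]]
5 nose [218.1232 191.3098] rodtop [222.5642 196.2034] handle end [271.0636 249.5781] spools [[242.5, 218.2], [234.7, 209.5]]
10 nose [218.8314 196.7079] rodtop [223.1629 200.9571] handle end [270.9523 247.7
[... 399 characters left out ...]
8 [228.1 298.5]
top grip [ 0.7297 -0.23    0.0228] 0.75 [361.8 137. ]
top grip [0.3468 0.0909 0.0108] 0.7 [229.1 298. ]
top grip [ 0.6573 -0.0245  0.1526] 0.57 [276.2 157.5]
[([242, 139, 14, 32, 348], array([248.9, 154.4])), ([258, 140, 13, 32, 340], array([264. , 155.3])), ([133, 205, 13, 16, 110], array([139.3, 213.2]))]
0 nose [296.2338 152.7809] rodtop [286.6708 152.7736] handle end [196.8709 153.0465] spools [[246.7, 152.8], [261.9, 152.8]]
5 nose [295.994  154.0167] rodtop [286.5628 153.8562] handle end [196.5674 152.6608] spools [[246.8, 153.3], [262.0, 153.5]]
10 nose [295.1931 155.2132] rodtop [285.9595 154.9077] handle end [196.4423 152.2739] spools [[246.7, 153.7], [261.8, 154.1]]
```

```bash
cat > sag.py <<'E'
from h import *
def run():
    s=bot.read_state(); R=np.array(s['tcp_rot']); g=np.array(s['position'])+R[:,2]*-.002
    d=snap('scene'); I=d['frame'].astype(int); best=[]
    g0=proj(d,g+.04*R[:,0])[0]
    for n in('grip','axle'):
        for r in finder.outline_of('scene',n)[:3]:
            m=np.array(r['pixels']); v,u=np.nonzero(m)
            if len(u)>10 and np.hypot(u.mean()-g0[0],v.mean()-g0[1])<25:
                print(n,len(u),u.min(),u.max(),v.min(),v.max(),'c',u.mean().round(1),v.mean().round(1))
                sc=[]
                for sag in range(-4,30,2):
                    B=R@Ro.from_euler('y',sag,degrees=True).as_matrix()
                    c=np.array([[x,y,z] for x in(.0095,.050) for y in(-.008,.008) for z in(-.01,.01)])
                    h=cv2.convexHull(proj(d,g+c@B.T).astype(np.float32)); mm=np.zeros(m.shape,np.uint8); cv2.fillConvexPoly(mm,np.round(h).astype(int),1)
                    sc.append((sag,round((m&(mm>0)).sum()/(m|(mm>0)).sum(),2),int(h[:,0,1].min()),int(h[:,0,1].max())))
                print(sc)
    d=snap('top'); I=d['frame'].astype(int)
    rc=proj(d,g-.13*R[:,0])[0].round().astype(int); print(rc)
    for u in range(rc[0]-12,rc[0]+18,3):
        col=I[rc[1]-10:rc[1]+16,u].sum(1)//3; print(u,col)
run()
E
python3 sag.py
```

```text
grip 243 244 273 230 250 c 264.0 240.1
[(-4, np.float64(0.51), 232, 257), (-2, np.float64(0.53), 232, 257), (0, np.float64(0.55), 232, 256), (2, np.float64(0.6), 232, 256), (4, np.float64(0.61), 231, 255), (6, np.float64(0.64), 231, 255), (8, np.float64(0.66), 231, 254), (10, np.float64(0.7), 231, 254), (12, np.float64(0.74), 231, 253), (14, np.float64(0.73), 230, 252), (16, np.float64(0.75), 230, 252), (18, np.float64(0.77), 230, 251), (20, np.float64(0.8), 230, 250), (22, np.float64(0.8), 229, 249), (24, np.float64(0.77), 229, 249), (26, np.float64(0.71), 229, 248), (28, np.float64(0.66), 229, 247)]
axle 259 256 274 230 250 c 264.5 240.2
[(-4, np.float64(0.51), 232, 257), (-2, np.float64(0.54), 232, 257), (0, np.float64(0.56), 232, 256), (2, np.float64(0.61), 232, 256), (4, np.float64(0.62), 231, 255), (6, np.float64(0.65), 231, 255), (8, np.float64(0.68), 231, 254), (10, np.float64(0.73), 231, 254), (12, np.float64(0.78), 231, 253), (14, np.float64(0.78), 230, 252), (16, np.float64(0.8), 230, 252), (18, np.float64(0.83), 230, 251), (20, np.float64(0.86), 230, 250), (22, np.float64
[... 488 characters left out ...]
 243 230 181 161 161 159 135 124 127 125 120 127 155
 163 163 168 206 217 217 215 210]
282 [ 71  72  69  87 165 182 174 165 162 162 158 138 126 123 124 122 122 152
 160 161 159 159 158 158 159 165]
285 [ 70  71  71  76 118 165 178 177 175 180 173 144 128 126 126 121 130 166
 178 178 177 181 180 179 181 181]
288 [ 51  50  51  58 113 160 177 178 177 178 176 162 135 125 124 121 127 166
 180 179 180 181 180 182 180 180]
291 [ 46  49  49  49  53  59  63  65  66  66  66  63  74 109 118 111  82  65
  65  63  61  61  58  59  59  61]
294 [47 44 47 48 50 47 43 49 48 49 50 51 51 54 58 56 49 50 51 51 51 49 50 51
 52 49]
297 [47 46 47 45 48 48 45 47 44 49 48 48 48 49 46 48 50 49 49 50 51 49 49 54
 49 48]
```

The axle has sagged about 18° nose-down in the fingers, as the 30 N grip would explain. I pitch the tool nose-up to level it, then measure again.

Converted, -20 degrees / 60 = -0.3333.

Emit:
{"api": "play_rows", "payload": {"motion": [[[0, 0, 0, 0, -0.0333, 0], [0, 0, 0, 0, -0.0833, 0], [0, 0, 0, 0, -0.1333, 0], [0, 0, 0, 0, -0.1833, 0], [0, 0, 0, 0, -0.2333, 0], [0, 0, 0, 0, -0.2833, 0], [0, 0, 0, 0, -0.3333, 0], [0, 0, 0, 0, -0.3333, 0]]]}}

```text
time_s: 24.57
position: [0.664, 0.096, 0.1737]
tcp_rot: [[0.01, 1.0, -0.007], [0.927, -0.012, -0.374], [-0.374, -0.002, -0.927]]
force: [-1.1, 0.7, -3.2]
opening: 0.183
grasp_force: 30.0
```

```bash
python3 sag.py; python3 f.py; python3 - <<'E'
from h import *
s=bot.read_state(); print(s['tcp_rot'],s['joint_positions'])
E
```

```text
grip 179 218 274 185 257 c 258.1 236.6
[(-4, np.float64(0.37), 236, 262), (-2, np.float64(0.37), 236, 262), (0, np.float64(0.37), 236, 261), (2, np.float64(0.38), 235, 261), (4, np.float64(0.4), 235, 261), (6, np.float64(0.4), 235, 261), (8, np.float64(0.39), 235, 260), (10, np.float64(0.42), 234, 260), (12, np.float64(0.41), 234, 260), (14, np.float64(0.4), 234, 259), (16, np.float64(0.4), 234, 259), (18, np.float64(0.39), 233, 258), (20, np.float64(0.41), 233, 258), (22, np.float64(0.41), 233, 257), (24, np.float64(0.4), 233, 257), (26, np.float64(0.39), 233, 256), (28, np.float64(0.36), 232, 256)]
axle 174 218 274 184 256 c 257.0 234.9
[(-4, np.float64(0.35), 236, 262), (-2, np.float64(0.35), 236, 262), (0, np.float64(0.35), 236, 261), (2, np.float64(0.36), 235, 261), (4, np.float64(0.37), 235, 261), (6, np.float64(0.37), 235, 261), (8, np.float64(0.37), 235, 260), (10, np.float64(0.4), 234, 260), (12, np.float64(0.39), 234, 260), (14, np.float64(0.38), 234, 259), (16, np.float64(0.38), 234, 259), (18, np.float64(0.37), 233, 258), (20, np.float64(0.39), 233, 258), (22, np.float64(
[... 749 characters left out ...]
 132 132 167
 180 179 179 181 179 177 178 178]
281 [ 49  47  52  50  50  49  51  56 117 166 175 178 202 221 218 196 164 155
 158 158 159 159 154 151 154 154]
284 [ 45  48  50  55  47  50  48  60 113 164 181 182 202 223 220 200 167 171
 179 178 182 184 178 181 179 183]
287 [ 48  46  51  48  48  50  50  60 111 164 178 179 202 222 221 198 165 174
 178 180 181 181 182 180 179 184]
290 [ 46  47  49  51  45  49  50  50  68 104 110 119 142 161 183 177 133 117
 115 116 114 118 114 113 111 110]
[-0.253  -0.3726 -3.0756] [0.5403 0.3434 0.4735] [0.6644 0.0933 0.1749]
[[ 0.0133  0.9999 -0.0067]
 [ 0.9272 -0.0148 -0.3742]
 [-0.3742 -0.0012 -0.9273]] [  7.6303  41.0384  75.158  -23.3525  68.9694  17.941 ]
```

```bash
cat > nose.py <<'E'
from h import *
s=bot.read_state(); R=np.array(s['tcp_rot']); g=np.array(s['position'])-.002*R[:,2]
d=snap('top'); I=d['frame'].astype(int)
print(I[145:162,288:304].sum(2)//3)
m=(I[:,:,0]>110)&(I[:,:,2]<80)&(I[:,:,0]>1.8*I[:,:,1]); m[180:]=0
k,l,st,ce=cv2.connectedComponentsWithStats(m.astype(np.uint8)); print([(st[i].tolist(),ce[i].round(1)) for i in range(1,k) if st[i,4]>15])
d2=snap('scene')
for r in finder.outline_of('scene','axle')[:3]:
    mk=np.array(r['pixels']); v,u=np.nonzero(mk)
    if len(u) and 200<u.mean()<280: 
        j=u<u.min()+4; print('scene nose',u.min(),v[u==u.min()].mean(),'handle end',u.max(),v.max(), (st:=[(int(x),v[u==x].min(),v[u==x].max()) for x in (219,221,223,225) if (u==x).any()]))
print(g,s['time_s'])
for a in (-4,-2,0,2,4):
    e=Ro.from_euler('x',-a,degrees=True).apply([.0145,-1,0]) # nose dir, a=up
    print('up',a,'scene',proj(d2,[g+.159*e,g+.145*e])[:].round(1).tolist(),'top',proj(d,[g+.16*e,g+.056*e,g+.088*e]).round(1).tolist(), e[2].round(3))
E
python3 nose.py
```

```text
[[ 47  52  52  49  47  46  50  44  47  49  50  45  50  47  50  48]
 [ 60  59  56  52  53  50  45  48  46  47  47  46  47  50  45  51]
 [113 108  71  53  49  48  52  49  54  48  46  50  47  47  46  44]
 [162 158 101  61  48  51  48  48  50  50  46  44  50  49  47  47]
 [164 153 109  68  52  54  48  50  49  48  47  49  46  48  48  52]
 [171 148 117  91  72  62  64  52  48  48  48  47  44  48  48  47]
 [199 185 145 120 111 107 110  92  59  50  50  51  49  48  50  47]
 [222 219 188 141 129 129 128 114  76  51  51  45  47  46  48  48]
 [218 217 192 150 131 122 122 118  77  53  50  48  49  49  47  46]
 [195 195 177 150 136 107  92  82  61  50  51  48  50  47  50  48]
 [166 163 137 111  91  72  62  57  51  51  54  48  44  47  47  46]
 [170 169 117  69  60  54  51  49  52  52  46  48  49  47  44  51]
 [180 174 118  67  54  52  49  52  50  51  47  50  50  48  51  48]
 [180 176 116  69  53  52  52  54  47  53  49  52  48  50  49  47]
 [183 179 118  65  52  53  51  49  52  47  51  51  51  50  47  49]
 [183 180 117  64  54  50  51  48  51  51  50  49  48  51  49  47]
 [181 177 116  66  50  51  53  50  50  50  50  49  49  49  50  48]]
[([238, 137, 13, 32, 370], array([244.5, 152.2])), ([254, 137, 14, 32, 391], array([260.3, 152.3]))]
scene nose 218 186.0 handle end 273 255 [(219, np.int64(184), np.int64(190)), (221, np.int64(185), np.int64(190)), (223, np.int64(187), np.int64(189))]
[0.6644 0.0941 0.1768] 25.0667
up -4 scene [[216.5, 193.7], [219.8, 197.0]] top [[295.4, 151.9], [246.4, 152.4], [261.5, 152.2]] -0.07
up -2 scene [[216.3, 191.6], [219.6, 195.1]] top [[295.6, 151.4], [246.4, 152.2], [261.5, 151.9]] -0.035
up 0 scene [[216.1, 189.5], [219.4, 193.2]] top [[295.7, 150.9], [246.3, 152.0], [261.5, 151.7]] 0.0
up 2 scene [[215.9, 187.5], [219.3, 191.3]] top [[295.8, 150.4], [246.2, 151.9], [261.4, 151.4]] 0.035
up 4 scene [[215.8, 185.5], [219.2, 189.5]] top [[295.7, 149.9], [246.1, 151.7], [261.3, 151.1]] 0.07
```

```bash
python3 - <<'E'
from h import *
R=np.array(bot.read_state()['tcp_rot'])
goal([.668,.097,.084],R); goal([.668,.097,.0755],R)
print(R.T@[0,0,-.01])
E
```

```text
at [0.6644 0.0936 0.1748] move [0.0372 0.0037 0.0829] [0. 0. 0.] t 25.2167 F [-0.5154 -0.8446 -2.4547]
at [0.6644 0.0936 0.1748] move [0.0404 0.0037 0.0908] [0. 0. 0.] t 25.2167 F [-0.5154 -0.8446 -2.4547]
[0.0037 0.     0.0093]
```

Converted, 0.083 m / 0.8 = 0.1038, 0.02 m / 0.8 = 0.025.

Emit:
{"api": "play_rows", "payload": {"motion": [[[0.0038, 0.0013, 0.0038, 0, 0, 0], [0.01, 0.0025, 0.015, 0, 0, 0], [0.0175, 0.0038, 0.0313, 0, 0, 0], [0.025, 0.005, 0.05, 0, 0, 0], [0.0325, 0.005, 0.0688, 0, 0, 0], [0.04, 0.005, 0.0875, 0, 0, 0], [0.045, 0.005, 0.1, 0, 0, 0], [0.0463, 0.005, 0.1038, 0, 0, 0]]]}}

```text
time_s: 25.88
position: [0.666, 0.0967, 0.0797]
tcp_rot: [[0.01, 1.0, -0.013], [0.927, -0.014, -0.375], [-0.375, -0.008, -0.927]]
force: [-0.2, 0.1, -3.5]
opening: 0.18
grasp_force: 30.0
```

```bash
python3 f.py; python3 - <<'E'
from h import *
R=np.array(bot.read_state()['tcp_rot'])
goal([.668,.097,.0755],R)
E
```

```text
[-0.0178 -0.012  -3.438 ] [0.5238 0.3236 0.665 ] [0.6691 0.0971 0.085 ]
at [0.6691 0.0971 0.085 ] move [ 0.0035 -0.0011  0.0089] [0. 0. 0.] t 26.1833 F [-0.3149  0.1345 -3.5008]
```

Emit:
{"api": "play_rows", "payload": {"motion": [[[0.0006, -0.0013, 0.0013, 0, 0, 0], [0.0013, -0.0013, 0.0031, 0, 0, 0], [0.0019, -0.0013, 0.005, 0, 0, 0], [0.0025, -0.0013, 0.0069, 0, 0, 0], [0.0031, -0.0013, 0.0088, 0, 0, 0], [0.0038, -0.0013, 0.01, 0, 0, 0], [0.0038, -0.0013, 0.01, 0, 0, 0]]]}}

```text
time_s: 26.77
position: [0.6672, 0.0967, 0.075]
tcp_rot: [[0.012, 1.0, -0.007], [0.927, -0.014, -0.375], [-0.375, -0.002, -0.927]]
force: [-0.2, 0.4, -3.1]
opening: 0.18
grasp_force: 30.0
```

```bash
python3 f.py
```

```text
[-0.2401 -0.1544 -3.2703] [0.4712 0.5236 0.6022] [0.6672 0.0968 0.0753]
```

Converted, 0.002 m / 0.8 = 0.0025, 0.0015 m / 0.8 = 0.0019.

Emit:
{"api": "play_rows", "payload": {"motion": [[[0.0004, 0, 0.0006, 0, 0, 0], [0.0005, 0, 0.0013, 0, 0, 0], [0.0008, 0, 0.0019, 0, 0, 0], [0.001, 0, 0.0025, 0, 0, 0], [0.001, 0, 0.0025, 0, 0, 0]]]}}

```text
time_s: 27.48
position: [0.6679, 0.0967, 0.0739]
tcp_rot: [[0.013, 1.0, -0.005], [0.927, -0.014, -0.375], [-0.375, 0.0, -0.927]]
force: [0.8, -0.4, 0.4]
opening: 0.184
grasp_force: 30.0
```

```bash
python3 f.py; python3 nose.py | tail -8 | head -2
```

```text
[0.8421 0.1062 0.8084] [0.2627 0.4821 0.6022] [0.6679 0.0967 0.0738]
[([240, 145, 12, 29, 313], array([246. , 159.2])), ([255, 145, 12, 29, 328], array([260.5, 159.2]))]
scene nose 219 222.0 handle end 272 293 [(219, np.int64(222), np.int64(222)), (221, np.int64(221), np.int64(227)), (223, np.int64(222), np.int64(229)), (225, np.int64(224), np.int64(228))]
```

Converted, 1.6 degrees / 60 = 0.0267.

Emit:
{"api": "play_rows", "payload": {"motion": [[[0, 0, 0, 0, 0.0067, 0], [0, 0, 0, 0, 0.0133, 0], [0, 0, 0, 0, 0.02, 0], [0, 0, 0, 0, 0.0267, 0], [0, 0, 0, 0, 0.0267, 0]]]}}

```text
time_s: 28.35
position: [0.6679, 0.0967, 0.0742]
tcp_rot: [[0.014, 1.0, -0.005], [0.937, -0.014, -0.348], [-0.348, 0.0, -0.938]]
force: [1.2, 0.3, 5.8]
opening: 0.181
grasp_force: 30.0
```

```bash
python3 f.py; python3 nose.py | tail -8 | head -2;  python3 - <<'E'
from h import *
d=snap('scene'); 
for z in (.078,.080,.082): print(z,proj(d,[[.6642,-.0635,z],[.6675,.1465,.088]]))
print(bot.read_state()['moment'])
E
```

```text
[1.8648 0.168  5.5702] [0.3378 0.2459 0.494 ] [0.6679 0.0967 0.0742]
[([241, 145, 12, 30, 314], array([246.4, 159.2])), ([255, 145, 13, 29, 332], array([260.8, 159.1]))]
scene nose 219 223.0 handle end 272 292 [(219, np.int64(223), np.int64(223)), (221, np.int64(222), np.int64(227)), (223, np.int64(223), np.int64(229)), (225, np.int64(225), np.int64(228))]
0.078 [[220.2856 224.0108]
 [270.5656 283.9367]]
0.08 [[220.2318 223.3511]
 [270.5656 283.9367]]
0.082 [[220.1779 222.6898]
 [270.5656 283.9367]]
[-0.0203 -0.3364  0.1944]
```

Emit:
{"api": "play_rows", "payload": {"motion": [[[0, 0, 0, 0, 0, 0], [0, 0, 0, 0, 0, 0], [0, 0, 0, 0, 0, 0], [0, 0, 0, 0, 0, 0], [0, 0, 0, 0, 0, 0], [0, 0, 0, 0, 0, 0], [0, 0, 0, 0, 0, 0]]], "fingers": 0.06}}

```text
time_s: 29.43
position: [0.667, 0.0967, 0.0729]
tcp_rot: [[0.012, 1.0, -0.007], [0.937, -0.014, -0.348], [-0.349, -0.002, -0.937]]
force: [-0.0, 0.5, 0.9]
opening: 0.625
grasp_force: 0.0
```

```bash
python3 f.py; python3 nose.py | tail -8 | head -2
```

```text
[-0.1054  0.1846 -0.0747] [0.5671 0.5339 0.7065] [0.6672 0.0968 0.0732]
[([242, 146, 12, 29, 330], array([247.5, 159.7])), ([256, 146, 13, 29, 338], array([261.8, 160. ]))]
scene nose 219 226.0 handle end 272 291 [(219, np.int64(225), np.int64(227)), (221, np.int64(224), np.int64(230)), (223, np.int64(225), np.int64(231)), (225, np.int64(227), np.int64(229))]
```

Emit:
{"api": "play_rows", "payload": {"motion": [[[0, 0, -0.0063, 0, 0, 0], [0, 0, -0.0188, 0, 0, 0], [0, 0, -0.0375, 0, 0, 0], [0, 0, -0.0625, 0, 0, 0], [0, 0, -0.1, 0, 0, 0], [0, 0, -0.1375, 0, 0, 0], [0, 0, -0.175, 0, 0, 0], [0, 0, -0.175, 0, 0, 0]]]}}

```text
time_s: 30.55
position: [0.6719, 0.1486, 0.2127]
tcp_rot: [[0.015, 1.0, 0.008], [0.938, -0.011, -0.346], [-0.346, 0.013, -0.938]]
force: [1.4, 0.0, 1.3]
opening: 0.687
grasp_force: 0.0
```

Converted, -0.15 m / 0.8 = -0.1875, -0.12 m / 0.8 = -0.15.

Emit:
{"api": "play_rows", "payload": {"motion": [[[0.0625, -0.0375, -0.0375, 0, 0, 0], [0.1, -0.075, -0.075, 0, 0, 0], [0.125, -0.1125, -0.1, 0, 0, 0], [0.125, -0.15, -0.1, 0, 0, 0], [0.125, -0.1875, -0.1, 0, 0, 0], [0.125, -0.1875, -0.1, 0, 0, 0], [0.125, -0.1875, -0.1, 0, 0, 0]]]}}

```text
time_s: 31.13
position: [0.5171, 0.2702, 0.2456]
tcp_rot: [[0.009, 1.0, -0.006], [0.937, -0.01, -0.349], [-0.349, -0.003, -0.937]]
force: [0.2, 0.7, -0.1]
opening: 0.687
grasp_force: 0.0
```

```bash
python3 f.py; python3 - <<'E'
from h import *
d=snap('top'); I=d['frame'].astype(int)
m=(I[:,:,0]>110)&(I[:,:,2]<80)&(I[:,:,0]>1.8*I[:,:,1])
k,l,st,ce=cv2.connectedComponentsWithStats(m.astype(np.uint8))
for i in range(1,k):
    if st[i,4]>15: print(st[i].tolist(),ce[i].round(1),atz(d,[ce[i]],.112)[0])
for c in('top','scene'):
    for n in('grip','axle','spool1'):
        for r in finder.recognise(c,n)[:3]: print(c,n,np.array(r['at']),round(r['confidence'],2))
d=imaging.capture('top')
for x in (.1455,.0715-.135): print(proj(d,[[.666,x,.08]]))
print((I[154:168,196:216].sum(2)//3)); print(I[154:168,284:300].sum(2)//3)
cv2.imwrite('pics/end.png',I.astype(np.uint8)[:,:,::-1])
E
```

```text
[ 0.4157 -0.4072 -0.1068] [0.3719 0.6049 0.4   ] [0.5213 0.2686 0.2445]
[242, 146, 12, 29, 336] [247.6 160. ] [0.6596 0.0394 0.112 ]
[256, 146, 13, 29, 351] [262.  159.8] [0.6597 0.0074 0.112 ]
[133, 186, 35, 35, 443] [150.4 203. ] [0.5655 0.2571 0.112 ]
top grip [0.3366 0.1614 0.0152] 0.9
top grip [0.6627 0.087  0.0864] 0.88
top grip [ 0.728  -0.2276  0.0209] 0.61
top axle [0.6691 0.0865 0.0885] 0.81
top axle [ 0.6491 -0.0101  0.0052] 0.64
top axle [0.343  0.1625 0.026 ] 0.56
top spool1 [0.6589 0.0085 0.1075] 0.92
top spool1 [0.659  0.0375 0.107 ] 0.79
scene grip [ 0.7395 -0.2234  0.0193] 0.86
scene grip [0.672  0.1095 0.0862] 0.8
scene grip [0.3405 0.1785 0.0203] 0.74
scene axle [ 0.7413 -0.2288  0.0185] 0.73
scene axle [0.667  0.1111 0.0869] 0.67
scene axle [0.3388 0.1796 0.0197] 0.56
scene spool1 [0.6703 0.0321 0.1085] 0.74
scene spool1 [ 0.6799 -0.0008  0.1104] 0.57
[[202.2888 160.1926]]
[[293.5457 159.2402]]
[[ 69  69  70  68  71  69  70  67  71  72  68  70  70  67  68  71  70  69
   69  73]
 [ 71  70  71  69  71  71  74  75  76  78  80  75  78  75  75  74  76  76
   73  77]
 [
[... 1257 characters left out ...]
  43  46  44  48  47  42  47]
 [183 183 181 181 178 162 113  80  62  48  47  46  51  47  46  50]
 [201 202 201 199 190 175 162 154 123  85  55  46  48  48  52  46]
 [219 219 221 221 208 190 187 185 173 138  79  52  45  49  47  45]
 [211 210 209 210 196 182 177 172 171 129  70  50  48  47  49  43]
 [182 183 184 182 169 154 128 111 106  80  58  49  47  46  45  49]
 [162 163 164 162 162 163 106  68  57  53  47  50  46  47  50  49]
 [178 176 175 176 178 175 110  60  49  49  45  44  45  46  44  48]
 [182 181 183 180 182 175 107  56  45  46  49  49  45  48  50  45]
 [183 181 180 182 181 175 108  58  46  44  43  43  47  48  50  45]
 [181 181 182 181 181 176 107  61  50  48  51  47  49  50  46  45]]
```

```bash
python3 -c "
from rig import bot
print(bot.hand_in())"
```

```text
the job is handed in; nothing more can be done
None
```

The job is handed in: both spools were threaded and packed against the end stop at about 9 N, lifted off together, and the loaded axle lies back in both forks with its neck in the original fork. During the carry the 30 N grip let the axle sag about 18° nose-down; I levelled it before laying it down, and the last camera check showed it seated and level with both spools on it.

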